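# Turn over the left-handed tins in the drain rack

### The job

The three lidded tins in the wire drain rack must all lie with the cut corner of their upper end on the right-hand side as seen from the robot, ready for the keyed steriliser carrier. Turn over each tin whose cut corner is on the left, so that it lies lid down back in its own bay with the cut-corner end still uppermost, pinching its loose lid shut all the way so that it never opens. Leave the tin that already lies right alone, and do not disturb the things standing round the rack.

Things in the scene. Friction and masses are not known exactly. Their poses are not given: they have to be found in the camera images.
- rack: Fixed steel wire drain rack, 314 mm wide; origin on the counter under its middle, +x (level) the way its slope falls, away from the robot. Bays at y = 102, 0, -102, one tin in each, centre 170 up (all mm). A tin lies on two 6 mm rods 27 either side of the bay's middle, falling at 55 degrees below level, and slides down onto a 13 high lip across the lower end.
- rack_gap (a point): Middle of the middle bay: centre of a tin at rest there; axes as the rack's. Under each tin, between its rods, is an open gap 48 mm wide, over 50 mm deep, so a finger fits under the tin; its upper end stands free and nothing is above. Only side prongs near the lower end part the bays: they reach 18 mm over the rods; a tin has 10 mm play each side.
- tin_left_a_center (a point): Centre of the closed tin (mid-thickness). Closed tin: flat box 72 long (x) x 76 wide (y) x 34 mm thick (z), about 0.2 kg. +x: from the cut-corner end to the uncut end; +z: from floor out through lid. Starts lid up, +x down the slope, away from the robot. Left-handed: lid up and seen from the robot, the cut corner is left (+y).
- tin_left_b_center (a point): Centre of the closed tin (mid-thickness). Closed tin: flat box 72 long (x) x 76 wide (y) x 34 mm thick (z), about 0.2 kg. +x: from the cut-corner end to the uncut end; +z: from floor out through lid. Starts lid up, +x down the slope, away from the robot. Left-handed, same as tin_left_a.
- tin_right_center (a point): Centre of the closed tin (mid-thickness). Closed tin: flat box 72 long (x) x 76 wide (y) x 34 mm thick (z), about 0.2 kg. +x: from the cut-corner end to the uncut end; +z: from floor out through lid. Starts lid up, +x down the slope, away from the robot. Right-handed, the mirror image: lid up and seen from the robot, the cut corner is right (-y).
- tin_left_a_end (a point): Middle of the upper end face of tin_left_a, the -x end whose one corner is cut off slantwise (24 mm along each side); 36 mm from its centre. Axes as the tin's.
- tin_left_b_end (a point): Middle of the upper end face of tin_left_b, the -x end whose one corner is cut off slantwise (24 mm along each side); 36 mm from its centre. Axes as the tin's.
- tin_right_end (a point): Middle of the upper end face of tin_right, the -x end whose one corner is cut off slantwise (24 mm along each side); 36 mm from its centre. Axes as the tin's.
- tin_left_a_lid_center (a point): Point carried by the lid of tin_left_a, at the closed tin's centre while the lid is fully on. Loose lid: 72 x 76 mm, 3 mm thick, 12 mm skirt outside the tin with 1 mm play all round; no hinge or catch, only its weight holds it. Squeezing lid face and floor together holds it shut.
- tin_left_b_lid_center (a point): Point carried by the lid of tin_left_b, at the closed tin's centre while the lid is fully on. Loose lid: 72 x 76 mm, 3 mm thick, 12 mm skirt outside the tin with 1 mm play all round; no hinge or catch, only its weight holds it. Squeezing lid face and floor together holds it shut.
- tin_right_lid_center (a point): Point carried by the lid of tin_right, at the closed tin's centre while the lid is fully on. Loose lid: 72 x 76 mm, 3 mm thick, 12 mm skirt outside the tin with 1 mm play all round; no hinge or catch, only its weight holds it. Squeezing lid face and floor together holds it shut.
- tin_left_a: Plain aluminium body of tin_left_a, 67 x 71 x 31 mm; origin at the middle of its underside, 17 mm from the closed tin's centre. Axes as its centre's.
- tin_left_b: Plain aluminium body of tin_left_b, 67 x 71 x 31 mm; origin at the middle of its underside, 17 mm from the closed tin's centre. Axes as its centre's.
- tin_right: Plain aluminium body of tin_right, 67 x 71 x 31 mm; origin at the middle of its underside, 17 mm from the closed tin's centre. Axes as its centre's.
- tin_left_a_lid: Loose steel lid of tin_left_a; its origin lies, while on, at the middle of the tin's underside.
- tin_left_b_lid: Loose steel lid of tin_left_b; its origin lies, while on, at the middle of the tin's underside.
- tin_right_lid: Loose steel lid of tin_right; its origin lies, while on, at the middle of the tin's underside.
- bottle_sep: Bystander: small bottle 36 mm across, 78 mm tall, behind the rack; origin at the centre of its underside, z up.
- bottle_disinf: Bystander: tall bottle 55 mm across, 128 mm tall, close to the left end of the rack; origin at the centre of its underside, z up.
- jar_wax: Bystander: low jar 51 mm across, 24 mm tall, in front of the rack; origin at the centre of its underside, z up.
- tape_white: Bystander: roll of tape 52 mm across, 18 mm tall, in front of the rack; origin at the centre of its underside, z up.
- cast_yellow: Bystander: plaster arch model 53 x 68 x 29 mm, in front of the rack; origin at the centre of its underside, z up.
Things that resemble listed ones, but are neither listed nor needed, are in the scene too. What is shaped like the tin_left_a_lid but turquoise is not meant.

How it is judged:
By the outcome, as a careful person would: the job done as asked, in the order asked, and still so for the second after the job is handed in, with the robot touching nothing.
It also fails if it takes over 69 s, if anything falls off the work surface, if the arm or the gripper's body presses on something with over 40 N, if the wrist force passes 120 N, or if a joint passes its speed limit or range.

### The arm

A 6-joint arm with a two-finger parallel gripper is mounted at the origin on a cart in front of the work surface, level with it; the furniture and walls round the work are solid. World frame = base frame: x ahead of the robot, y to its left, z up, the work surface at z = 0. Lengths are in m, angles in degrees, forces in N, time in s.
With the tool pointing down it reaches from about 0.4 to 0.925 m from the base axis. Payload 12.5 kg.
Tool frame: the origin (TCP) lies at the centre of the arm's flange, where the gripper is bolted on; the fingertips stand 190 mm ahead of it and the grasp point (between the pads) lies 171 mm ahead of it; z points along the fingers, y is the line along which they close (so a half turn about z gives the same grasp; the last joint's range is limited). The gripper opens to 95 mm and grips with 3 to 60 N. Pads are 20 mm wide; open, the fingers measure 119 mm over their backs; the gripper's body (75 mm by 180 mm) begins 59 mm behind the grasp point.
Start: joints at [-72.972, 28.126, 89.318, -0, 62.55, -6.05], TCP at [0.245, -0.575, 0.405] pointing down, gripper open.
Joint ranges: [-177.58, 177.58], [-47.91, 125.51], [2.72, 160], [-65.01, 245.01], [3.68, 167.84], [-153.87, 153.87]. Speed limits (degrees/s): [127.2, 127.2, 159.86, 180, 180, 180].

### API

Orientations are given as a 3x3 rotation matrix whose columns are the frame's x, y, z axes.
In Python, from station import manip, viewer, search_frame, trace, spot_point gives the robot as it stands.
- The arm moves only by the tool carry_out, never from a script. Its arguments are lists of equal length, an entry for each row: "slide": the shift along the tool's x, y, z in m, a list of three; "delta_rot": the turn, a rotation vector about the tool's x, y, z in degrees, a list of three; "gripper": the closure in counts, from 0 (fully open) to 255 (shut). A call has 1 to 8 rows; each row is the pose to reach, as a shift and turn from the pose commanded when the call began, along the tool's axes at that moment; what a row does not reach only later rows make up. A row lasts 1/10 s, in which the tool goes at most 50 mm and 8.59 degrees, less where a joint would pass 70% of its speed; a pose out of reach is approached as far as the arm can. A call with a gripper value outside its range is refused whole. The fingers move at their own pace and stop on an object; "grip_force" is the grip in N (left out, the last holds). Time passes only in rows, so rows that repeat a pose let the fingers close. It gives the time, the measured TCP pose, the force, the opening and the grip force at its end, in the units of the state.
- manip.state(): the state, without advancing time (a new reading comes with each control period).
- viewer.snapshot(name): name is "scene" or "top"; returns the picture (384x512x3 uint8, red, green, blue); there is no depth.
- viewer.calibration(name): a dict with "fx", "fy", "cx", "cy" (pixels), "cam_to_world" (4x4, takes a point from camera to world coordinates). Camera axes: x right, y down, z forward; pixel columns grow to the right and rows downward; lengths in m; the calibration is good to about 2 mm. A picture is of the moment at which its call begins. calibration takes no time and is no camera call.
- manip.hand_in(): hands the job in; it is judged then, once.
Trained networks look in the newest picture that a camera, given by its name, has taken for a name from the list of things; names that differ only in an ending like _2 or _b are one class to them, and where a whole thing is asked for, a point or a joint stands for the part that bears it (a point fixed in the world has none). Each returns a list of dicts, best first, with "score" (0 to 1); they miss things now and then, are a little off and sometimes report something else, mostly with a low value. They report only what shows in the picture. A call takes as long as a camera call. They do not tell look-alikes from the thing itself.
- search_frame(name, camera): "at" ([x, y, z] in m, in the coordinates of the camera as it stood for that picture, good to about 4 mm: the middle of the surface that is visible of it).
- trace(name, camera): "mask" (384x512 bool, what is visible of it).
- spot_point(name, camera): "at" ([x, y, z] in m, in the coordinates of the camera as it stood for that picture, good to about 4 mm: a listed point, or the origin of a listed thing).
The state is a dict: "time": time; "joints": joint angles; "joint_velocities": joint speeds; "effort": joint torques, N m; "position": TCP position; "eef_rot": TCP orientation; "ft_force": force on the tool from outside, world axes, zero at the start; "wrist_torque": the same for the moment, N m; "gripper_width": opening from 0.0 (shut) to 1.0 (fully open); "gripper_force": force on a finger pad.
Only numpy, scipy, OpenCV 4.12 (cv2) and the standard library are available. Lean on these libraries where they do the work, as an engineer would, in place of code of your own. Each camera call takes 0.05 s, during which the arm holds its last target. There are 200 camera calls.

## Working session

There is one attempt and no reset: what is moved stays moved. The work goes in short steps, Python scripts to look and compute and a tool call to move; the robot and the scene stay as the last step left them, time stands still between calls to the robot, and variables do not carry over. Pictures are saved under pics/ and viewed, at most 10 in all, crops included, and the job is handed in when it is done.

Besides the shell and the picture viewer there is one more tool, called after "Request:" as name(argument=value, ...), one argument or row to a line, values as JSON. carry_out: Moves the arm, as the interface text tells. Its arguments: {"type":"object","properties":{"slide":{"type":"array"},"delta_rot":{"type":"array"},"gripper":{"type":"array"},"grip_force":{"type":"number"}},"required":["slide","delta_rot","gripper"]}

```bash
mkdir -p pics; ls
cat > h.py <<'E'
import numpy as np, cv2
from station import manip, viewer, search_frame, trace, spot_point
def w(cam,p):
    T=np.array(viewer.calibration(cam)["cam_to_world"]); return (T@np.r_[p,1])[:3]
def px(cam,P):
    c=viewer.calibration(cam);T=np.linalg.inv(np.array(c["cam_to_world"]));q=(T@np.r_[P,1])[:3]
    return np.round([c["fx"]*q[0]/q[2]+c["cx"],c["fy"]*q[1]/q[2]+c["cy"]]).astype(int)
E
python3 - <<'E'
from h import *
np.set_printoptions(precision=4,suppress=True)
a=viewer.snapshot("scene");b=viewer.snapshot("top")
for n,i in (("scene",a),("top",b)):
    cv2.imwrite(f"pics/{n}0.png",cv2.cvtColor(i,cv2.COLOR_RGB2BGR))
    c=viewer.calibration(n);print(n,c["fx"],np.array(c["cam_to_world"]))
for cam in("scene","top"):
    for n in("rack","rack_gap","tin_left_a_center","tin_right_center","tin_left_a_end","tin_right_end"):
        for d in spot_point(n,cam)[:4]: print(cam,n,round(d["score"],2),w(cam,d["at"]),px(cam,w(cam,d["at"])))
s=manip.state();print(s)
E
```

```text
pics
scene 389.0816340963956 [[-0.8529 -0.3169  0.4148  0.1868]
 [-0.5215  0.4819 -0.7041  0.8146]
 [ 0.0232 -0.8169 -0.5763  0.6173]
 [ 0.      0.      0.      1.    ]]
top 411.24565803292177 [[ 0.0281 -0.9913  0.1284  0.4213]
 [-0.9995 -0.0297 -0.0107  0.2001]
 [ 0.0145 -0.128  -0.9917  1.0501]
 [ 0.      0.      0.      1.    ]]
scene rack 0.56 [ 0.5353  0.2678 -0.003 ] [240 249]
scene tin_left_a_center 0.71 [0.5097 0.371  0.1681] [221 219]
scene tin_left_a_center 0.63 [0.5369 0.273  0.1651] [238 190]
scene tin_right_center 0.64 [0.5625 0.1711 0.1668] [253 164]
scene tin_right_center 0.55 [0.4976 0.3659 0.1496] [228 228]
scene tin_left_a_end 0.75 [0.4903 0.3641 0.1939] [232 210]
scene tin_right_end 0.68 [0.547  0.1666 0.1961] [261 153]
scene tin_right_end 0.26 [ 0.6002  0.3555 -0.0058] [193 263]
top rack 0.97 [0.535  0.2677 0.0003] [221 188]
top tin_left_a_center 0.59 [0.5055 0.3696 0.1663] [169 192]
top tin_right_center 0.55 [0.565  0.1702 0.1641] [262 167]
top tin_right_end 0.68 [0.5445 0.168  0.1928] [263 175]
{'time': 0.7, 'joints': array([-72.9705,  28.1242,  89.3177,  -0.0004,  62.5497,  -6.0511]), 'joint_velocities': array([ 0.0942, -0.0008, -0.0431,  0.1259, -0.0788,  0.0357]), 'effort': array([  0.0015, -61.2329, -25.8401,   0.0693,   0.0443,  -0.    ]), 'position': array([ 0.245 , -0.575 ,  0.4048]), 'eef_rot': array([[ 0.92  ,  0.392 ,  0.    ],
       [ 0.392 , -0.92  , -0.0001],
       [-0.    ,  0.0001, -1.    ]]), 'ft_force': array([ 0.0642, -0.7344, -1.2459]), 'wrist_torque': array([-0.0005, -0.0048,  0.0445]), 'gripper_force': 0.0, 'gripper_width': 0.9977644813365115}
```

Run:
```python
import cv2
a=cv2.imread("pics/scene0.png");b=cv2.imread("pics/top0.png")
cv2.imwrite("pics/scene1.png",cv2.resize(a,(800,600),interpolation=cv2.INTER_CUBIC))
cv2.imwrite("pics/top1.png",cv2.resize(b[100:280,100:340],(800,600),interpolation=cv2.INTER_CUBIC))
```

```text
(no output)
```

View pics/scene1.png

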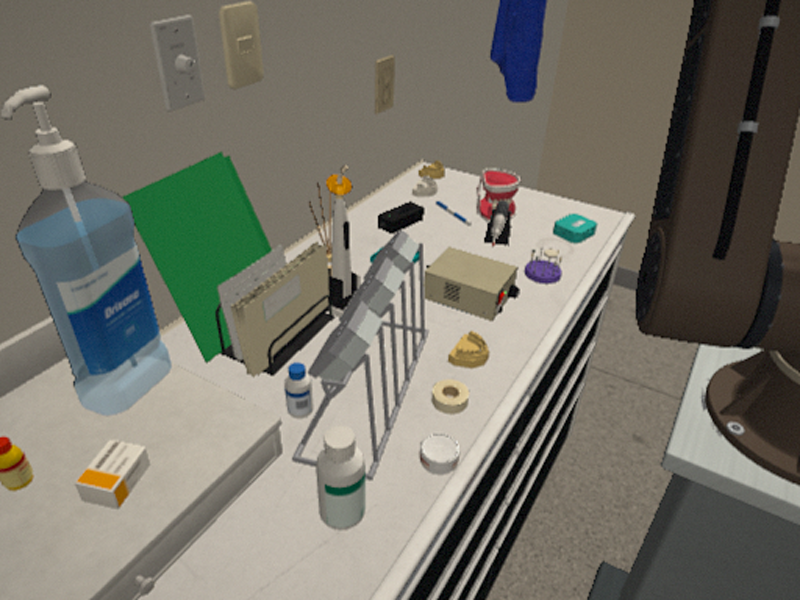

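View pics/top1.png

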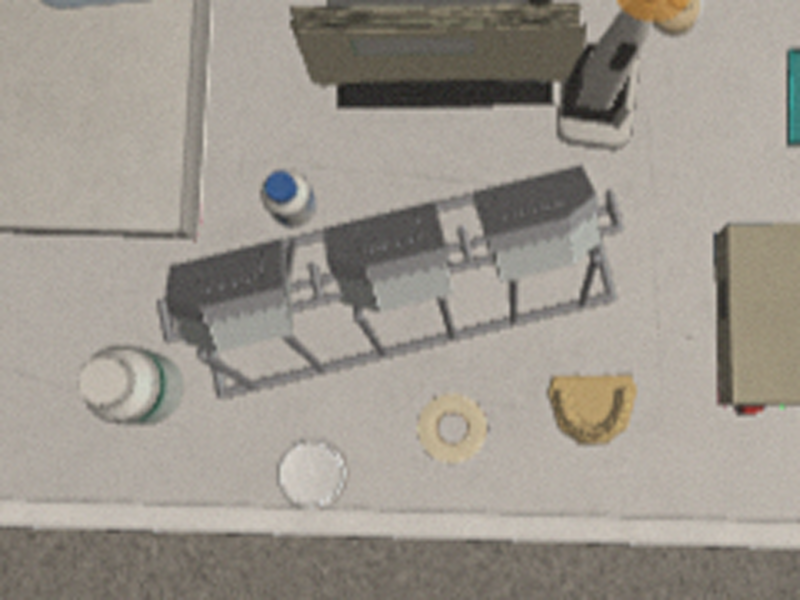

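The scene view shows the rack with three tins at about (330-410, 240-370), the disinfectant bottle at (340,480) close to its left end, and the small bottle at (298,390) behind it. In the top crop the left tin (bright end 205-290, cut at about (190,315)) and the middle tin (365-450, cut at about (350,290)) have the cut corner on the left. The right tin is cut on the right, at about (600,230), so it stays.

Only the three metal tins in the rack fit the description; the turquoise lid-shaped ones lie elsewhere. I'll start moving towards the rack.

Request:
carry_out(
  slide=[
    [0.277,-0.127,-0.095],
    [0.277,-0.127,-0.095],
    [0.277,-0.127,-0.095],
    [0.277,-0.127,-0.095],
    [0.277,-0.127,-0.095],
    [0.277,-0.127,-0.095],
    [0.277,-0.127,-0.095],
    [0.277,-0.127,-0.095],
  ],
  delta_rot=[
    [0,0,-30],
    [0,0,-30],
    [0,0,-30],
    [0,0,-30],
    [0,0,-30],
    [0,0,-30],
    [0,0,-30],
    [0,0,-30],
  ],
  gripper=[0,0,0,0,0,0,0,0],
)

```text
time: 1.5
position: [0.4514, -0.3476, 0.5008]
eef_rot: [[0.598, 0.801, 0.002], [0.801, -0.598, -0.001], [-0.0, 0.002, -1.0]]
ft_force: [-1.1, -0.3, 0.2]
gripper_width: 1.0
gripper_force: 0.0
```

```bash
cat >> h.py <<'E'
import json
def log():
    s=manip.state();open("log.jsonl","a").write(json.dumps([list(s["joints"]),list(s["position"]),np.array(s["eef_rot"]).tolist()])+"\n");return s
E
python3 -c "
from h import *
s=log();print(s['time'],s['joints'].round(2),s['position'].round(4),np.round(s['eef_rot'],3))
open('log.jsonl','a').write(json.dumps([[-72.972,28.126,89.318,0,62.55,-6.05],[.245,-.575,.405],[[.92,.392,0],[.392,-.92,0],[0,0,-1]]])+'\n')"
```

```text
1.5 [-4.424e+01  1.878e+01  8.948e+01  1.000e-02  7.163e+01 -7.520e+00] [ 0.4514 -0.3476  0.5008] [[ 0.598  0.801  0.002]
 [ 0.801 -0.598 -0.001]
 [-0.     0.002 -1.   ]]
```

Request:
carry_out(
  slide=[
    [0.326,-0.182,0],
    [0.326,-0.182,0],
    [0.326,-0.182,0],
    [0.326,-0.182,0],
    [0.326,-0.182,0],
    [0.326,-0.182,0],
    [0.326,-0.182,0],
    [0.326,-0.182,0],
  ],
  delta_rot=[
    [0,0,-52],
    [0,0,-52],
    [0,0,-52],
    [0,0,-52],
    [0,0,-52],
    [0,0,-52],
    [0,0,-52],
    [0,0,-52],
  ],
  gripper=[0,0,0,0,0,0,0,0],
)

```text
time: 2.3
position: [0.5003, 0.0225, 0.4994]
eef_rot: [[-0.262, 0.965, -0.0], [0.965, 0.262, 0.0], [0.0, -0.0, -1.0]]
ft_force: [-0.4, -0.1, 0.2]
gripper_width: 1.001
gripper_force: 0.0
```

```bash
python3 -c "
from h import *
s=log();print(s['time'],s['joints'].round(2),s['position'].round(4),np.round(s['eef_rot'],3))"
```

```text
2.3 [-4.990e+00  1.265e+01  9.844e+01  1.000e-02  6.893e+01 -2.017e+01] [0.5003 0.0225 0.4994] [[-0.262  0.965 -0.   ]
 [ 0.965  0.262  0.   ]
 [ 0.    -0.    -1.   ]]
```

Request:
carry_out(
  slide=[
    [0.1,-0.012,0],
    [0.214,-0.025,0],
    [0.214,-0.025,0],
    [0.214,-0.025,0],
    [0.214,-0.025,0],
    [0.214,-0.025,0],
  ],
  delta_rot=[
    [-8,0,0],
    [-35,0,0],
    [-35,0,0],
    [-35,0,0],
    [-35,0,0],
    [-35,0,0],
  ],
  gripper=[0,0,0,0,0,0],
)

```text
time: 2.9
position: [0.4198, 0.2214, 0.4994]
eef_rot: [[-0.263, 0.79, 0.554], [0.965, 0.216, 0.15], [-0.001, 0.574, -0.819]]
ft_force: [0.4, -0.1, -0.3]
gripper_width: 1.0
gripper_force: 0.0
```

```bash
cat > kin.py <<'E'
import numpy as np, json
from scipy.spatial.transform import Rotation as Ro
from scipy.optimize import least_squares
e=lambda a,d: Ro.from_euler(a,d,degrees=True).as_matrix()
# p: lateral, a1, h, L2, elbow offset, L3, d6
def fk(q,p):
    lat,a1,h,L2,eo,L3,d6=p
    R1=e('z',q[0]);R2=R1@e('y',q[1]);R3=R2@e('y',q[2]);R5=R3@e('z',q[3])@e('y',q[4])
    R=R5@e('z',q[5])@e('z',90)
    P=R1@[a1,lat,h]+R2@[0,0,L2]+R3@[eo,0,L3]+R5@[0,0,d6]
    return P,R
def load(): return [(np.array(a),np.array(b),np.array(c)) for a,b,c in map(json.loads,open("log.jsonl"))]
def fit():
    D=load();p0=[.066,0,.3,.4,0,.4,.1]
    f=lambda p:np.r_[np.concatenate([(fk(q,p)[0]-P) for q,P,R in D]),1e-4*(np.array(p)-p0)]
    return least_squares(f,p0).x
E
python3 - <<'E'
from h import *; from kin import *
np.set_printoptions(precision=4,suppress=True)
s=log();print(s['joints'],s['position'],np.array(s['eef_rot']))
p=fit();print(p)
for q,P,R in load(): print((fk(q,p)[0]-P)*1e3, np.abs(fk(q,p)[1]-R).max())
for i in range(2):
  b=viewer.snapshot("top");a=viewer.snapshot("scene")
  for cam in("top","scene"):
    for n in("rack","rack_gap","tin_left_a_center","tin_right_center","tin_left_a_end","tin_right_end"):
        for d in spot_point(n,cam)[:4]: print(cam,n,round(d["score"],2),w(cam,d["at"]))
cv2.imwrite("pics/t2.png",cv2.cvtColor(b,cv2.COLOR_RGB2BGR))
E
```

```text
[ 20.3434   6.8211 108.2064  -5.9133  30.2122   9.2859] [0.4198 0.2214 0.4994] [[-0.2626  0.7903  0.5537]
 [ 0.9649  0.2155  0.15  ]
 [-0.0008  0.5736 -0.8191]]
[0.0659 0.0014 0.1962 0.5863 0.0429 0.4096 0.0815]
[-0.0308  0.0166 -0.0251] 2.1385887852276575e-16
[ 0.01    0.0126 -0.0341] 0.00010413649714185776
[ 0.0533 -0.0143  0.0204] 3.3306690738754696e-16
[-0.0129  0.0015  0.0388] 3.3306690738754696e-16
top rack 0.38 [0.5557 0.167  0.1548]
top rack_gap 0.59 [0.569  0.1713 0.1658]
top rack_gap 0.4 [0.5377 0.2709 0.1631]
top rack_gap 0.21 [ 0.6056  0.3566 -0.002 ]
top tin_left_a_center 0.7 [0.505  0.3698 0.1694]
top tin_right_center 0.85 [0.5654 0.1688 0.1653]
top tin_left_a_end 0.66 [0.4894 0.3646 0.1987]
top tin_left_a_end 0.44 [0.5463 0.1683 0.1546]
top tin_right_end 0.5 [0.5462 0.1699 0.1958]
scene rack 0.61 [ 0.5363  0.2706 -0.003 ]
scene rack 0.44 [0.5369 0.275  0.1699]
scene rack 0.3 [ 0.4585  0.4625 -0.0021]
scene rack_gap 0.81 [0.534  0.2671 0.1663]
scene rack_gap 0.63 [0.5464 0.1648 0.1961]
scene rack_gap 0.62 [0.5638 0.1699 0.1694]
scene rack_gap 0.4 [0.431  0.2255 0.0021]

[... 449 characters left out ...]
3 0.1985]
top rack 0.59 [0.5655 0.1694 0.1649]
top tin_left_a_center 0.71 [0.5066 0.3695 0.1665]
top tin_right_center 0.55 [0.5639 0.1743 0.1654]
top tin_left_a_end 0.87 [0.4911 0.3642 0.1996]
top tin_right_end 0.69 [0.5455 0.167  0.1952]
top tin_right_end 0.42 [0.5096 0.3694 0.1687]
top tin_right_end 0.16 [0.5382 0.2709 0.1622]
scene rack 0.98 [0.534  0.2693 0.0002]
scene rack 0.31 [0.5254 0.2681 0.1546]
scene rack_gap 0.58 [0.5327 0.264  0.1677]
scene tin_left_a_center 0.94 [0.5075 0.3713 0.1636]
scene tin_left_a_end 0.62 [0.4923 0.3604 0.1941]
scene tin_left_a_end 0.35 [0.5379 0.2726 0.1659]
scene tin_right_end 0.46 [0.5482 0.1624 0.1946]
scene tin_right_end 0.39 [ 0.5354  0.2687 -0.0029]
```

```bash
cat >> kin.py <<'E'
lo=np.array([-177.58,-47.91,2.72,-65.01,3.68,-153.87]);hi=np.array([177.58,125.51,160,245.01,167.84,153.87])
p=fit()
O=np.array([.5353,.2695,.169]);TH=16.
def bay(k,O=O,TH=TH):
    Rr=e('z',TH);B=Rr@e('y',55)   # columns tin x,y,n
    return np.array(O)+Rr@[0,.102*k,0],B
def flip(k,phi,u,s=.010,up=0,off=(0,0,0),**kw):
    # u 0..180 deg of turn about tin x (negative sense), off in tin axes
    C,B=bay(k,**kw)
    z=np.array([np.cos(np.radians(phi)),np.sin(np.radians(phi)),0]);y=np.array([0,0,1.])
    R0=np.c_[np.cross(y,z),y,z]
    F=e('x',-u)
    R=B@F@R0; P=C+B@F@(np.array([-s,0,0])-.171*z)+[0,0,up]+B@np.array(off)
    return P,R
def ik(P,R,q0=(20,10,105,0,35,10)):
    def f(q):
        a,b=fk(q,p);return np.r_[(a-P)*5,Ro.from_matrix(R.T@b).as_rotvec()]
    r=least_squares(f,np.clip(q0,lo+.01,hi-.01),bounds=(lo,hi),x_scale=10);return r.x,np.sqrt(2*r.cost)
def rel(cur,tgt):  # slide, rotvec(deg) in tool axes
    (P,R),(Q,S)=cur,tgt
    return (R.T@(Q-P)).round(4), np.degrees(Ro.from_matrix(R.T@S).as_rotvec()).round(2)
E
python3 - <<'E'
from kin import *
np.set_printoptions(precision=1,suppress=True)
for k in(1,0):
  for phi in(0,8,12,16):
    print("bay",k,"phi",phi)
    q=(20,10,105,0,35,10)
    for u,up in((0,0),(0,.11),(60,.11),(120,.11),(180,.11),(180,0)):
      q,c=ik(*flip(k,phi,u,up=up),q); print("  ",u,up,q,"%.4f"%c)
E
```

```text
bay 1 phi 0
   0 0 [ 34.2  25.4 114.7 -59.   12.1  73.5] 0.0000
   0 0.11 [ 34.2  16.4 107.5 -25.6  24.5  38.6] 0.0000
   60 0.11 [ 34.2  16.4 107.5 -25.6  24.5 -21.4] 0.0000
   120 0.11 [ 34.2  16.4 107.5 -25.6  24.5 -81.4] 0.0000
   180 0.11 [  34.2   16.4  107.5  -25.6   24.5 -141.4] 0.0000
   180 0 [  34.2   25.4  114.7  -59.    12.1 -106.5] 0.0000
bay 1 phi 8
   0 0 [ 30.1  24.7 116.3  -3.7   3.7  15.2] 0.0099
   0 0.11 [ 30.1  15.5 109.3  -0.6  19.4  12.1] 0.0000
   60 0.11 [ 31.4  16.8 104.2  -6.4  31.  -41.2] 0.0000
   120 0.11 [ 35.1  18.1 102.3 -21.9  36.1 -84.5] 0.0000
   180 0.11 [  38.    18.   105.5  -39.5   32.5 -126.2] 0.0000
   180 0 [ 38.   26.7 112.4 -63.3  22.5 -99.5] 0.0000
bay 1 phi 12
   0 0 [ 28.   24.8 117.2  72.8   5.2 -62.9] 0.0000
   0 0.11 [ 28.   15.3 110.1  15.7  18.8  -5. ] 0.0000
   60 0.11 [ 30.   17.3 102.5   0.1  35.  -47.9] 0.0000
   120 0.11 [ 35.5  19.1  99.7 -20.8  41.7 -85.4] 0.0000
   180 0.11 [  39.7   19.   104.3  -43.9   36.9 -121.2] 0.0000
   180 0 [ 39.7  27.6 111.1 -63.7  27.6 -97.9] 0.0000
bay 1 phi 16
   0 0 [ 25.8  24.9 117.9  87.9  
[... 1037 characters left out ...]
2
   0 0 [ 15.1  23.2 120.5  83.5  12.6 -84.1] 0.0000
   0 0.11 [ 15.1  13.3 113.1  34.5  22.5 -33.2] 0.0000
   60 0.11 [ 18.3  14.9 106.    8.8  34.6 -65.7] 0.0000
   120 0.11 [ 24.5  15.9 104.5 -15.7  37.1 -99. ] 0.0000
   180 0.11 [  28.3   15.4  110.   -41.7   29.  -131.4] 0.0000
   180 0 [  28.2   24.6  116.5  -65.    19.9 -105.2] 0.0380
bay 0 phi 16
   0 0 [ 12.9  23.6 120.6  85.2  17.8 -87.6] 0.0000
   0 0.11 [ 12.9  13.6 113.3  44.7  25.7 -44.4] 0.0000
   60 0.11 [ 17.3  15.7 104.   11.7  39.7 -68.9] 0.0000
   120 0.11 [ 25.2  17.  102.  -16.6  42.6 -98. ] 0.0000
   180 0.11 [  30.3   16.3  109.2  -47.4   33.2 -124.9] 0.0000
   180 0 [  30.2   25.4  115.3  -65.    25.1 -103.5] 0.0496
```

Run:
```python
from kin import *
np.set_printoptions(precision=1,suppress=True)
for s in(.01,.018,.024):
  for phi in(-5,-3,0,3,5,7):
    print("s",s,"phi",phi)
    q1=(20,10,105,0,35,10)
    for u,up in((0,.06),(0,0)):
      q1,c=ik(*flip(0,phi,u,up=up,s=s),q1); print("  ",u,up,q1,"%.4f"%c)
    q=(22,13,112,-20,20,-140)
    for u,up in((180,.06),(180,.03),(180,0)):
      q,c=ik(*flip(0,phi,u,up=up,s=s),q); print("  ",u,up,q,"%.4f"%c)
```

```text
s 0.01 phi -5
   0 0.06 [ 24.7  18.1 114.9 -37.8  16.3  43.9] 0.0000
   0 0 [ 24.6  23.6 118.3 -65.   10.7  71.9] 0.0114
   180 0.06 [  20.7   17.6  116.9  -21.7    8.6 -153.9] 0.1089
   180 0.03 [  20.3   20.3  118.7  -22.3    4.2 -153.9] 0.0827
   180 0 [  20.2   22.9  119.4  -22.5    3.7 -153.9] 0.0740
s 0.01 phi -3
   0 0.06 [ 23.6  17.8 115.2 -30.5  14.5  36. ] 0.0000
   0 0 [ 23.6  23.4 118.8 -65.    8.   71. ] 0.0022
   180 0.06 [  21.3   17.6  116.4  -21.5   10.1 -153.9] 0.0727
   180 0.03 [  20.9   20.2  118.3  -22.     5.8 -153.9] 0.0470
   180 0 [  20.7   23.   119.3  -22.2    3.7 -153.9] 0.0344
s 0.01 phi 0
   0 0.06 [ 21.9  17.5 115.6 -15.8  12.5  20.3] 0.0000
   0 0 [ 21.9  23.2 119.3 -52.2   4.3  57. ] 0.0000
   180 0.06 [  22.2   17.6  115.7  -21.3   12.3 -153.9] 0.0184
   180 0.03 [  21.9   20.2  117.6  -24.8    8.1 -150.5] 0.0000
   180 0 [  21.9   23.2  119.3  -52.2    4.3 -123. ] 0.0000
s 0.01 phi 3
   0 0.06 [ 20.2  17.3 116.    2.9  11.6   0.6] 0.0000
   0 0 [ 20.2  22.9 119.4  12.5   3.7  -9.1] 0.0193
   180 0.06 [  23.6   17.8  115.2  -30.5   14.5 -144. ] 0.00
[... 3725 characters left out ...]
38.8   11.8 -135.4] 0.0000
   180 0 [  23.7   21.8  119.2  -58.6    8.7 -115.4] 0.0000
s 0.024 phi 5
   0 0.06 [ 19.1  15.6 116.4  14.2  13.2 -11.3] 0.0000
   0 0 [ 19.1  21.3 120.3  45.2   4.5 -42.5] 0.0000
   180 0.06 [  24.8   16.5  115.   -35.3   17.5 -138.7] 0.0000
   180 0.03 [  24.8   19.1  117.1  -46.2   13.9 -127.3] 0.0000
   180 0 [  24.8   22.   118.9  -63.5   11.2 -109.6] 0.0000
s 0.024 phi 7
   0 0.06 [ 18.   15.6 116.6  25.2  13.9 -22.9] 0.0000
   0 0 [ 18.   21.3 120.5  63.1   6.6 -61.3] 0.0000
   180 0.06 [  25.9   16.8  114.7  -40.9   19.4 -132.4] 0.0000
   180 0.03 [  25.9   19.4  116.7  -51.4   16.2 -121.4] 0.0000
   180 0 [  25.9   22.3  118.4  -65.    13.8 -107.3] 0.0048
```

Run:
```python
from h import *; from kin import *
np.set_printoptions(precision=4,suppress=True)
s=manip.state();cur=(s['position'],np.array(s['eef_rot']))
S=.015;n=.0015
q=s['joints']
for u,up,off in((0,.08,(-.06,0,n)),(0,0,(-.06,0,n)),(0,0,(0,0,n)),(0,0,(-.006,0,.012)),(0,.11,(0,0,0)),(180,.11,(0,0,0))):
    t=flip(1,0,u,s=S,up=up,off=off);q,c=ik(*t,q if u==0 else (34,16,107,-25,24,-141));print(u,up,off,t[0],q.round(1),round(c,4),*rel(cur,t));cur=t
b=cv2.imread("pics/t2.png");C,B=bay(1)
for k in(1,0,-1):
    C,B=bay(k)
    for X in((-36,-38,17),(-36,38,17),(36,38,17),(36,-38,17),(-36,-38,-17),(-36,38,-17)):
        cv2.circle(b,tuple(int(v) for v in px("top",C+B@(np.array(X)/1e3))),1,(0,0,255),-1)
cv2.imwrite("pics/t2o.png",cv2.resize(b[100:280,100:340],(800,600),interpolation=cv2.INTER_NEAREST))
```

```text
0 0.08 (-0.06, 0, 0.0015) [0.3727 0.329  0.4514] [ 35.6  12.1 109.5 -25.   27.2  38.8] 0.0 [ 0.1172 -0.0424  0.0293] [ 0.    0.53 -0.75]
0 0 (-0.06, 0, 0.0015) [0.3727 0.329  0.3714] [ 35.6  18.3 115.6 -41.8  16.8  56.8] 0.0 [ 0.     -0.0459  0.0655] [0. 0. 0.]
0 0 (0, 0, 0.0015) [0.4058 0.3385 0.3222] [ 34.3  24.9 114.6 -56.6  12.4  71.1] 0.0 [-0.   -0.    0.06] [0. 0. 0.]
0 0 (-0.006, 0, 0.012) [0.4108 0.3399 0.3332] [ 34.1  24.2 113.4 -49.8  13.5  64. ] 0.0 [ 0.      0.0105 -0.006 ] [0. 0. 0.]
0 0.11 (0, 0, 0) [0.4046 0.3381 0.4314] [ 34.3  16.  107.5 -25.2  25.   38.3] 0.0 [ 0.      0.0511 -0.0841] [0. 0. 0.]
180 0.11 (0, 0, 0) [0.4046 0.3381 0.4314] [  34.3   16.   107.5  -25.2   25.  -141.7] 0.0 [0. 0. 0.] [  -0.   -0. -180.]
```

View pics/t2o.png

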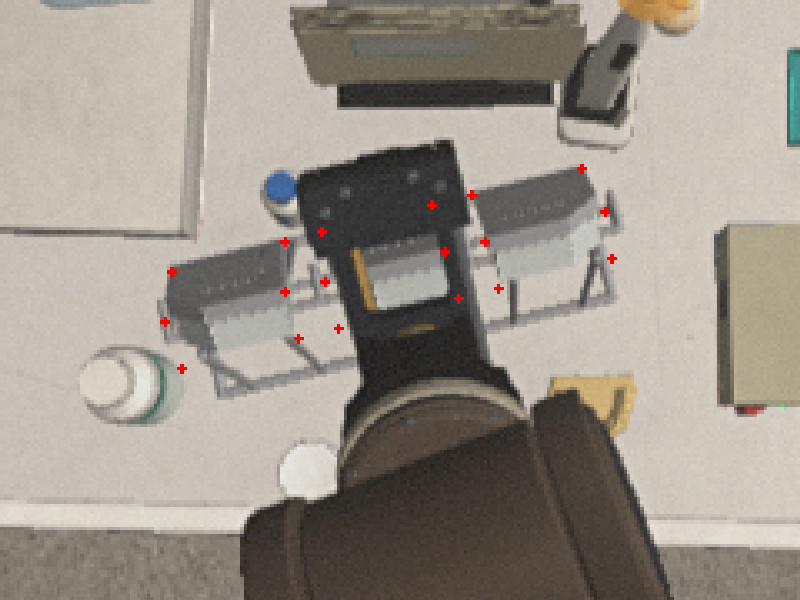

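The overlay points lie within a few mm of the rack and tins, for example the left tin's corners at (285,242) and (172,272). I'll approach the left tin now.

Request:
carry_out(
  slide=[
    [0.117,-0.042,0.029],
    [0.117,-0.042,0.029],
    [0.117,-0.042,0.029],
    [0.117,-0.042,0.029],
  ],
  delta_rot=[
    [0,0.5,-0.75],
    [0,0.5,-0.75],
    [0,0.5,-0.75],
    [0,0.5,-0.75],
  ],
  gripper=[0,0,0,0],
  grip_force=15,
)

```text
time: 4.7
position: [0.3718, 0.331, 0.4503]
eef_rot: [[-0.278, 0.788, 0.549], [0.96, 0.229, 0.158], [-0.001, 0.572, -0.82]]
ft_force: [-0.4, -0.6, -0.2]
gripper_width: 0.997
gripper_force: 0.0
```

Request:
carry_out(
  slide=[
    [0,-0.023,0.033],
    [0,-0.046,0.0655],
    [0,-0.046,0.0655],
    [0,-0.046,0.0655],
    [0,-0.046,0.0655],
  ],
  delta_rot=[
    [0,0,0],
    [0,0,0],
    [0,0,0],
    [0,0,0],
    [0,0,0],
  ],
  gripper=[0,0,0,0,0],
)

```text
time: 5.2
position: [0.3735, 0.3288, 0.3738]
eef_rot: [[-0.275, 0.786, 0.554], [0.961, 0.225, 0.158], [0.0, 0.576, -0.818]]
ft_force: [-0.1, -0.9, 0.2]
gripper_width: 1.0
gripper_force: 0.0
```

Run:
```python
from h import *; from kin import *
np.set_printoptions(precision=4,suppress=True)
s=log();print(s['time'],s['joints'],s['ft_force'])
cur=(s['position'],np.array(s['eef_rot']));print(*rel(cur,flip(1,0,0,s=.015,off=(-.06,0,.0015))),*rel(cur,flip(1,0,0,s=.015,off=(0,0,.0015))))
a=viewer.snapshot("scene");b=viewer.snapshot("top")
for n in ("tin_left_a_center","tin_left_a_end"):
  for c in("scene","top"):
    for d in spot_point(n,c)[:2]: print(c,n,round(d["score"],2),w(c,d["at"]))
v=np.hstack([cv2.resize(a[120:240,150:300],(400,320)),cv2.resize(b[140:260,120:270],(400,320))])
cv2.imwrite("pics/g1.png",cv2.cvtColor(v,cv2.COLOR_RGB2BGR))
```

```text
5.2 [ 35.5804  18.0637 115.3847 -41.2315  17.0489  56.2226] [-0.1134 -0.8812  0.154 ]
[ 0.0004 -0.0019  0.0016] [ 0.16  0.02 -0.05] [ 0.0004 -0.0021  0.0616] [ 0.16  0.02 -0.05]
scene tin_left_a_center 0.66 [ 0.3917  0.3333 -0.0001]
scene tin_left_a_center 0.58 [0.5081 0.372  0.1662]
top tin_left_a_center 0.51 [0.5076 0.3705 0.1659]
top tin_left_a_center 0.4 [0.5237 0.2635 0.1613]
scene tin_left_a_end 0.58 [0.492  0.3624 0.1962]
top tin_left_a_end 0.45 [0.4904 0.3659 0.1956]
```

View pics/g1.png

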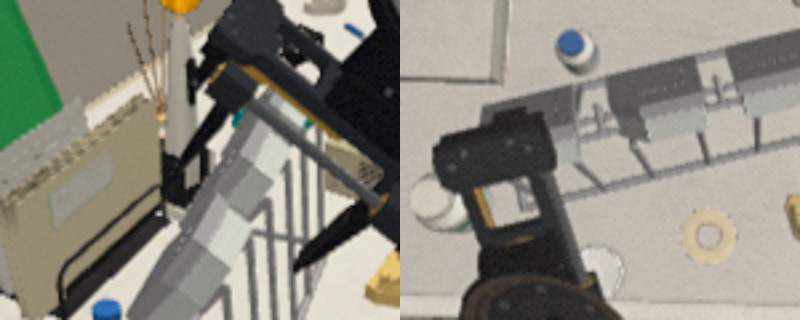

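The scene half (left) shows the fingers at (195,150) and (310,260) straddling the slope line of the left tin. The top half shows the gripper centred on the left bay, clear of the bottle at (435,200). Next I advance and part-close.

Request:
carry_out(
  slide=[
    [0.001,-0.001,0.015],
    [0.002,-0.002,0.03],
    [0.002,-0.002,0.045],
    [0.002,-0.002,0.0615],
    [0.002,-0.002,0.0615],
    [0.002,-0.002,0.0615],
  ],
  delta_rot=[
    [0,0,0],
    [0.1,0,0],
    [0.1,0,0],
    [0.1,0,0],
    [0.1,0,0],
    [0.1,0,0],
  ],
  gripper=[0,0,0,60,120,135],
)

```text
time: 6.1
position: [0.4046, 0.3399, 0.3205]
eef_rot: [[-0.275, 0.789, 0.55], [0.961, 0.226, 0.157], [-0.001, 0.572, -0.82]]
ft_force: [0.3, -0.2, 0.6]
gripper_width: 0.804
gripper_force: 0.0
```

Request:
carry_out(
  slide=[
    [0,0,0],
    [0,0,0],
    [0,0,0],
  ],
  delta_rot=[
    [0,0,0],
    [0,0,0],
    [0,0,0],
  ],
  gripper=[145,145,145],
)

```text
time: 6.4
position: [0.4045, 0.34, 0.3209]
eef_rot: [[-0.275, 0.788, 0.551], [0.961, 0.226, 0.158], [-0.0, 0.573, -0.82]]
ft_force: [-0.4, 0.1, -0.9]
gripper_width: 0.55
gripper_force: 0.0
```

Run:
```python
from h import *; from kin import *
np.set_printoptions(precision=4,suppress=True)
s=log();print(s['time'],s['joints'],s['ft_force'],s['gripper_width']*95,s['gripper_force'])
cur=(s['position'],np.array(s['eef_rot']));print(*rel(cur,flip(1,0,0,s=.015,off=(0,0.002,.0015))))
```

```text
6.4 [ 34.5083  24.9684 114.5929 -56.9969  12.5403  71.7109] [-0.3614  0.1073 -0.8524] 52.2779387874825 0.0
[ 0.0002  0.0015 -0.0006] [-0.05  0.01 -0.  ]
```

Request:
carry_out(
  slide=[
    [0,0.0015,0],
    [0,0.0015,0],
    [0,0.0015,0],
  ],
  delta_rot=[
    [0,0,0],
    [0,0,0],
    [0,0,0],
  ],
  gripper=[150,150,150],
)

```text
time: 6.7
position: [0.4059, 0.3403, 0.3212]
eef_rot: [[-0.275, 0.788, 0.55], [0.961, 0.226, 0.157], [-0.0, 0.572, -0.82]]
ft_force: [0.3, 0.3, -0.5]
gripper_width: 0.415
gripper_force: 0.0
```

Request:
carry_out(
  slide=[
    [0,0,0],
    [0,0,0],
  ],
  delta_rot=[
    [0,0,0],
    [0,0,0],
  ],
  gripper=[158,158],
)

```text
time: 6.9
position: [0.4059, 0.3403, 0.3211]
eef_rot: [[-0.275, 0.788, 0.55], [0.961, 0.226, 0.157], [-0.0, 0.572, -0.82]]
ft_force: [0.8, -0.7, 0.3]
gripper_width: 0.383
gripper_force: 0.0
```

Request:
carry_out(
  slide=[
    [0,0,0],
    [0,0,0],
    [0,0,0],
    [0,0,0],
  ],
  delta_rot=[
    [0,0,0],
    [0,0,0],
    [0,0,0],
    [0,0,0],
  ],
  gripper=[255,255,255,255],
)

```text
time: 7.3
position: [0.4063, 0.3405, 0.3216]
eef_rot: [[-0.275, 0.788, 0.551], [0.961, 0.225, 0.158], [0.0, 0.573, -0.819]]
ft_force: [5.1, 1.4, 1.2]
gripper_width: 0.359
gripper_force: 15.0
```

Pinched at 34 mm. I'll raise the grip force, lift straight up, then check before turning.

Request:
carry_out(
  slide=[
    [0,0.001,0],
    [0,0.004,-0.004],
    [0,0.011,-0.015],
    [0,0.023,-0.033],
    [0,0.037,-0.053],
    [0,0.052,-0.074],
    [0,0.063,-0.09],
    [0,0.063,-0.09],
  ],
  delta_rot=[
    [0,0,0],
    [0,0,0],
    [0,0,0],
    [0,0,0],
    [0,0,0],
    [0,0,0],
    [0,0,0],
    [0,0,0],
  ],
  gripper=[255,255,255,255,255,255,255,255],
  grip_force=35,
)

```text
time: 8.1
position: [0.4057, 0.3404, 0.4327]
eef_rot: [[-0.275, 0.787, 0.552], [0.961, 0.225, 0.159], [0.001, 0.574, -0.819]]
ft_force: [-0.3, 0.3, -2.2]
gripper_width: 0.354
gripper_force: 35.0
```

Run:
```python
from h import *; from kin import *
np.set_printoptions(precision=4,suppress=True)
s=log();print(s['time'],s['joints'],s['position'],s['ft_force'],s['gripper_width']*95,s['gripper_force'])
cur=(s['position'],np.array(s['eef_rot']));print(*rel(cur,flip(1,0,0,s=.015,up=.11,off=(0,0.002,.0015))))
a=viewer.snapshot("scene");b=viewer.snapshot("top")
v=np.hstack([cv2.resize(a[80:240,150:350],(400,320)),cv2.resize(b[100:260,120:320],(400,320))])
cv2.imwrite("pics/g2.png",cv2.cvtColor(v,cv2.COLOR_RGB2BGR))
```

```text
8.1 [ 34.4628  16.0457 107.1325 -25.1194  25.3085  38.2825] [0.4057 0.3404 0.4327] [-0.27    0.2564 -2.2163] 33.606118254210784 34.98723439872265
[ 0.0001 -0.0007  0.0001] [ 0.05 -0.02 -0.03]
```

View pics/g2.png

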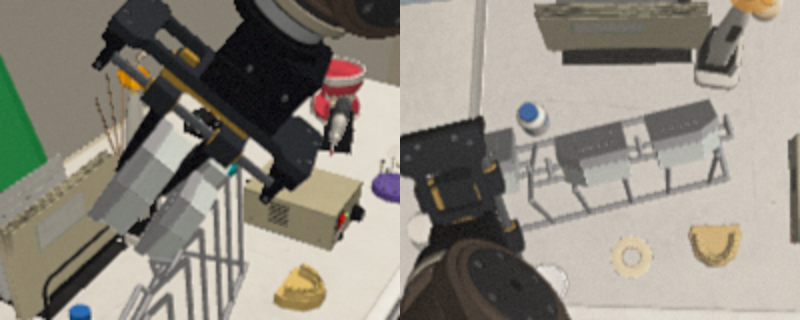

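The left tin is lifted and closed, with its tip at about (100,190) and clear of the others. Next is the half turn.

Request:
carry_out(
  slide=[
    [0,0,0],
    [0,0,0],
    [0,0,0],
    [0,0,0],
    [0,0,0],
    [0,0,0],
    [0,0,0],
    [0,0,0],
  ],
  delta_rot=[
    [0,0,-6],
    [0,0,-14],
    [0,0,-22],
    [0,0,-30],
    [0,0,-38],
    [0,0,-46],
    [0,0,-54],
    [0,0,-60],
  ],
  gripper=[255,255,255,255,255,255,255,255],
)

```text
time: 9.0
position: [0.4059, 0.3403, 0.4289]
eef_rot: [[-0.823, 0.152, 0.548], [0.279, 0.948, 0.155], [-0.495, 0.281, -0.822]]
ft_force: [0.0, 0.3, -2.1]
gripper_width: 0.352
gripper_force: 35.0
```

Request:
carry_out(
  slide=[
    [0,0,0],
    [0,0,0],
    [0,0,0],
    [0,0,0],
    [0,0,0],
    [0,0,0],
    [0,0,0],
    [0,0,0],
  ],
  delta_rot=[
    [0,0,-8],
    [0,0,-16],
    [0,0,-24],
    [0,0,-32],
    [0,0,-40],
    [0,0,-48],
    [0,0,-56],
    [0,0,-60],
  ],
  gripper=[255,255,255,255,255,255,255,255],
)

```text
time: 9.8
position: [0.4059, 0.3403, 0.429]
eef_rot: [[-0.543, -0.636, 0.548], [-0.681, 0.715, 0.155], [-0.491, -0.289, -0.822]]
ft_force: [-0.3, 0.3, -2.0]
gripper_width: 0.357
gripper_force: 35.0
```

Request:
carry_out(
  slide=[
    [0,0,0],
    [0,0,0],
    [0,0,0],
    [0,0,0],
    [0,0,0],
    [0,0,0],
    [0,0,0],
    [0,0,0],
  ],
  delta_rot=[
    [0,0,-8],
    [0,0,-16],
    [0,0,-24],
    [0,0,-32],
    [0,0,-40],
    [0,0,-48],
    [0,0,-56],
    [0,0,-60],
  ],
  gripper=[255,255,255,255,255,255,255,255],
)

```text
time: 10.6
position: [0.4059, 0.3403, 0.429]
eef_rot: [[0.279, -0.789, 0.548], [-0.96, -0.232, 0.155], [0.005, -0.569, -0.822]]
ft_force: [-0.6, -0.3, -1.5]
gripper_width: 0.355
gripper_force: 35.0
```

Run:
```python
from h import *; from kin import *
np.set_printoptions(precision=4,suppress=True)
s=log();print(s['time'],s['joints'],s['position'],s['ft_force'],s['gripper_width']*95,s['gripper_force'])
cur=(s['position'],np.array(s['eef_rot']))
q=s['joints']
for off,up in(((0,0,0),.11),((-.012,0,.02),0),((-.002,0,.004),0),((-.002,0,-.0005),0)):
    t=flip(1,0,180,s=.015,up=up,off=off);q,c=ik(*t,q);print(off,q.round(1),round(c,4),*rel(cur,t));cur=t
```

```text
10.6 [  34.4478   16.3216  107.3382  -25.2596   25.2079 -141.8764] [0.4059 0.3403 0.429 ] [-0.6029 -0.3011 -1.5035] 33.68514810036007 34.986832067370415
(0, 0, 0) [  34.3   15.9  107.5  -25.2   25.  -141.7] 0.0 [ 0.0017  0.0001 -0.003 ] [ 0.29 -0.09  0.33]
(-0.012, 0, 0.02) [  34.    23.5  112.4  -44.8   14.5 -121.2] 0.0 [-0.      0.0431  0.0781] [0. 0. 0.]
(-0.002, 0, 0.004) [  34.2   24.6  114.3  -54.4   12.7 -111.2] 0.0 [0.    0.016 0.01 ] [0. 0. 0.]
(-0.002, 0, -0.0005) [  34.4   24.6  114.8  -56.8   12.5 -108.7] 0.0 [-0.      0.0045  0.    ] [0. 0. 0.]
```

Request:
carry_out(
  slide=[
    [0.0017,0.008,0.014],
    [0.0017,0.02,0.035],
    [0.0017,0.033,0.058],
    [0.0017,0.043,0.075],
    [0.0017,0.05,0.08],
    [0.0017,0.057,0.085],
    [0.0017,0.057,0.085],
    [0.0017,0.057,0.085],
  ],
  delta_rot=[
    [0.3,0,0.3],
    [0.3,0,0.3],
    [0.3,0,0.3],
    [0.3,0,0.3],
    [0.3,0,0.3],
    [0.3,0,0.3],
    [0.3,0,0.3],
    [0.3,0,0.3],
  ],
  gripper=[255,255,255,255,255,255,255,255],
)

```text
time: 11.4
position: [0.408, 0.3391, 0.3272]
eef_rot: [[0.271, -0.789, 0.552], [-0.962, -0.221, 0.157], [-0.002, -0.574, -0.819]]
ft_force: [0.1, -0.2, -3.0]
gripper_width: 0.353
gripper_force: 35.0
```

Run:
```python
from h import *; from kin import *
np.set_printoptions(precision=4,suppress=True)
s=log();print(s['time'],s['joints'],s['position'],s['ft_force'],s['gripper_width']*95,s['gripper_force'])
cur=(s['position'],np.array(s['eef_rot']))
print(*rel(cur,flip(1,0,180,s=.015,off=(-.001,0,.0018))))
a=viewer.snapshot("scene");b=viewer.snapshot("top")
v=np.hstack([cv2.resize(a[80:240,150:350],(400,320)),cv2.resize(b[100:260,120:320],(400,320))])
cv2.imwrite("pics/g3.png",cv2.cvtColor(v,cv2.COLOR_RGB2BGR))
```

```text
11.4 [  34.1953   24.522   113.9969  -53.2939   12.978  -112.0817] [0.408  0.3391 0.3272] [ 0.0788 -0.1525 -2.9673] 33.49848932014867 34.99553740024567
[0.     0.0044 0.0017] [-0.02 -0.05 -0.27]
```

View pics/g3.png

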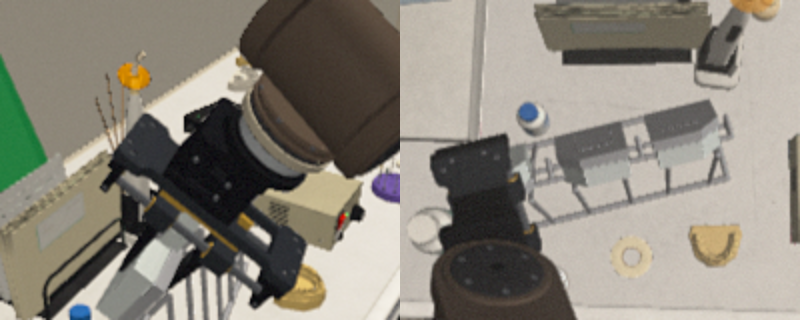

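The tin sits over its own bay, with the scene half at (150,280). I'll lower it onto the rods gently.

Request:
carry_out(
  slide=[
    [0,0.001,0.001],
    [0,0.002,0.0015],
    [0,0.003,0.0017],
    [0,0.004,0.0017],
    [0,0.004,0.0017],
    [0,0.004,0.0017],
  ],
  delta_rot=[
    [0,0,0],
    [0,0,-0.3],
    [0,0,-0.3],
    [0,0,-0.3],
    [0,0,-0.3],
    [0,0,-0.3],
  ],
  gripper=[255,255,255,255,255,255],
)

```text
time: 12.1
position: [0.406, 0.3386, 0.3249]
eef_rot: [[0.275, -0.786, 0.554], [-0.961, -0.225, 0.158], [0.0, -0.576, -0.817]]
ft_force: [-1.0, -0.5, -0.9]
gripper_width: 0.354
gripper_force: 35.0
```

Request:
carry_out(
  slide=[
    [0,0.0005,0],
    [0,0.0005,0],
  ],
  delta_rot=[
    [0,0,0],
    [0,0,0],
  ],
  gripper=[255,255],
)

```text
time: 12.3
position: [0.4057, 0.3385, 0.3248]
eef_rot: [[0.275, -0.785, 0.554], [-0.961, -0.225, 0.158], [0.0, -0.577, -0.817]]
ft_force: [-1.3, 0.3, -0.1]
gripper_width: 0.352
gripper_force: 35.0
```

Run:
```python
from h import *; from kin import *
s=log();cur=(s['position'],np.array(s['eef_rot']))
print(s['ft_force'],*rel(cur,flip(1,0,180,s=.015,off=(0,0,0))))
```

```text
[-1.29948378  0.2713792  -0.086201  ] [0.0001 0.0029 0.0021] [-0.21 -0.03 -0.  ]
```

Request:
carry_out(
  slide=[
    [0,0.0005,0.0005],
    [0,0.001,0.001],
    [0,0.001,0.001],
    [0,0.001,0.001],
  ],
  delta_rot=[
    [0,0,0],
    [-0.2,0,0],
    [-0.2,0,0],
    [-0.2,0,0],
  ],
  gripper=[255,255,255,255],
)

```text
time: 12.7
position: [0.4058, 0.3386, 0.3247]
eef_rot: [[0.275, -0.786, 0.554], [-0.961, -0.225, 0.159], [-0.0, -0.576, -0.817]]
ft_force: [-3.1, -2.3, 11.4]
gripper_width: 0.356
gripper_force: 35.0
```

Request:
carry_out(
  slide=[
    [0,0.0005,0],
    [0,0.001,0],
    [0,0.001,0],
  ],
  delta_rot=[
    [0,0,0],
    [0,0,0],
    [0,0,0],
  ],
  gripper=[255,255,255],
)

```text
time: 13.0
position: [0.4052, 0.3384, 0.3242]
eef_rot: [[0.276, -0.785, 0.554], [-0.961, -0.225, 0.159], [-0.0, -0.577, -0.817]]
ft_force: [-1.7, -2.6, 11.3]
gripper_width: 0.355
gripper_force: 35.0
```

Run:
```python
from h import *; from kin import *
s=log();cur=(s['position'],np.array(s['eef_rot']))
print(s['ft_force'],*rel(cur,flip(1,0,180,s=.015,off=(0,0,0))))
```

```text
[-1.70308314 -2.61007619 11.31176863] [0.0001 0.0021 0.002 ] [-0.21  0.01 -0.02]
```

Request:
carry_out(
  slide=[
    [0,0,-0.001],
    [0,0.0005,-0.001],
    [0,0.001,-0.001],
    [0,0.001,-0.001],
  ],
  delta_rot=[
    [0,0,0],
    [0,0,0],
    [0,0,0],
    [0,0,0],
  ],
  gripper=[255,255,255,255],
)

```text
time: 13.4
position: [0.4043, 0.3381, 0.324]
eef_rot: [[0.275, -0.786, 0.554], [-0.961, -0.224, 0.159], [-0.001, -0.576, -0.817]]
ft_force: [5.7, 0.0, 5.1]
gripper_width: 0.357
gripper_force: 35.0
```

Request:
carry_out(
  slide=[
    [0,0.0005,0],
    [0,0.001,0],
    [0,0.001,0],
  ],
  delta_rot=[
    [0,0,0],
    [0,0,0],
    [0,0,0],
  ],
  gripper=[255,255,255],
)

```text
time: 13.7
position: [0.4041, 0.338, 0.3239]
eef_rot: [[0.275, -0.785, 0.555], [-0.962, -0.224, 0.16], [-0.001, -0.577, -0.816]]
ft_force: [9.5, -0.3, 6.0]
gripper_width: 0.353
gripper_force: 35.0
```

Run:
```python
from h import *; from kin import *
s=log();cur=(s['position'],np.array(s['eef_rot']))
C,B=bay(1);print(B.T@s['ft_force'],*rel(cur,flip(1,0,180,s=.015,off=(0,0,0))))
```

```text
[ 0.28444492 -2.86658069 10.86972516] [0.     0.001  0.0024] [-0.27  0.02 -0.08]
```

Firmly on the rods and near the lip. I'll ease off, open and back out.

Request:
carry_out(
  slide=[
    [0,-0.0007,0],
    [0,-0.0007,0],
    [0,-0.0007,0],
    [0,-0.0007,0],
    [0,-0.0007,0],
    [0,-0.0007,0],
    [0,-0.0007,0],
    [0,-0.0007,0],
  ],
  delta_rot=[
    [0,0,0],
    [0,0,0],
    [0,0,0],
    [0,0,0],
    [0,0,0],
    [0,0,0],
    [0,0,0],
    [0,0,0],
  ],
  gripper=[255,160,155,150,100,50,0,0],
  grip_force=15,
)

```text
time: 14.5
position: [0.403, 0.3378, 0.3226]
eef_rot: [[0.275, -0.788, 0.551], [-0.961, -0.226, 0.157], [0.001, -0.573, -0.819]]
ft_force: [0.9, 0.8, 0.7]
gripper_width: 0.692
gripper_force: 0.0
```

Request:
carry_out(
  slide=[
    [0,0,0],
    [0,0,-0.01],
    [0,0,-0.03],
    [0,0,-0.05],
    [0,0,-0.07],
    [0,0,-0.08],
    [0,0,-0.08],
  ],
  delta_rot=[
    [0,0,0],
    [0,0,0],
    [0,0,0],
    [0,0,0],
    [0,0,0],
    [0,0,0],
    [0,0,0],
  ],
  gripper=[0,0,0,0,0,0,0],
)

```text
time: 15.2
position: [0.3585, 0.3251, 0.3894]
eef_rot: [[0.276, -0.786, 0.553], [-0.961, -0.225, 0.159], [-0.0, -0.575, -0.818]]
ft_force: [0.1, 1.1, -0.1]
gripper_width: 0.999
gripper_force: 0.0
```

Run:
```python
from h import *; from kin import *
np.set_printoptions(precision=4,suppress=True)
s=log();print(s['time'],s['joints'],s['position'],s['ft_force'],s['gripper_width'])
cur=(s['position'],np.array(s['eef_rot']))
a=viewer.snapshot("scene");b=viewer.snapshot("top")
v=np.hstack([cv2.resize(a[80:240,150:350],(400,320)),cv2.resize(b[140:220,130:230],(400,320))])
cv2.imwrite("pics/g4.png",cv2.cvtColor(v,cv2.COLOR_RGB2BGR))
for c in("scene","top"):
  for n in("tin_left_a_center","tin_left_a_end","tin_left_a_lid_center"):
    for d in spot_point(n,c)[:3]: print(c,n,round(d["score"],2),w(c,d["at"]))
q=s['joints']
print("bay0")
q0=(20,12,112,0,20,20)
for S,ph in((.022,5),(.022,6)):
  cur=(s['position'],np.array(s['eef_rot']))
  for off,up in(((-.07,0,.0015),.10),((-.07,0,.0015),0),((0,0,.0015),0),((0,0,.0015),.05),((0,0,0),.08)):
    t=flip(0,ph,0,s=S,up=up,off=off);q0,c=ik(*t,q0);print(off,up,t[0],q0.round(1),round(c,4),*rel(cur,t));cur=t
```

```text
15.2 [  36.3221   15.6954  115.9425  -38.2681   18.7945 -126.3866] [0.3585 0.3251 0.3894] [ 0.0924  1.1185 -0.1073] 0.9994639025850813
scene tin_left_a_center 0.85 [0.5085 0.3706 0.1678]
scene tin_left_a_end 0.87 [0.4896 0.3661 0.1964]
scene tin_left_a_lid_center 0.83 [0.509  0.3745 0.1684]
scene tin_left_a_lid_center 0.55 [ 0.6942 -0.0569  0.0116]
top tin_left_a_center 0.71 [0.5055 0.3712 0.1676]
top tin_left_a_end 0.84 [0.4901 0.3629 0.1994]
top tin_left_a_lid_center 0.81 [ 0.6953 -0.0642  0.0163]
top tin_left_a_lid_center 0.6 [0.5516 0.1694 0.1547]
top tin_left_a_lid_center 0.45 [0.5079 0.3713 0.1747]
bay0
(-0.07, 0, 0.0015) 0.1 [0.3959 0.214  0.4848] [ 19.4   5.3 112.5   6.6  27.2  -3.1] 0.0 [ 0.117  -0.0593 -0.0749] [ -7.83   0.18 179.83]
(-0.07, 0, 0.0015) 0 [0.3959 0.214  0.3848] [ 19.4  13.  121.1  15.9  11.1 -12.8] 0.0 [-0.0071 -0.0574  0.0816] [0. 0. 0.]
(0, 0, 0.0015) 0 [0.4345 0.2251 0.3274] [ 19.1  21.5 120.   44.1   4.6 -41.5] 0.0 [-0.0061 -0.      0.0697] [0. 0. 0.]
(0, 0, 0.0015) 0.05 [0.4345 0.2251 0.3774] [ 19.1  16.7 116.8  16.   11.7 -13.2] 0.0 [ 0.0036  0.0287 -0.0408] [0. 0. 0.]
(0, 0, 0) 0.08 [0.4334 0.2248 0.4066] [ 19.1  14.2 114.8  11.6  16.1  -8.6] 0.0 [ 0.0021  0.0157 -0.0245] [0. 0. 0.]
(-0.07, 0, 0.0015) 0.1 [0.3969 0.2112 0.4845] [ 18.8   5.2 112.6   9.6  27.3  -6.3] 0.0 [ 0.12   -0.0593 -0.0746] [ -9.4    0.18 179.75]
(-0.07, 0, 0.0015) 0 [0.3969 0.2112 0.3845] [ 18.8  13.  121.2  22.6  11.5 -19.9] 0.0 [-0.0086 -0.0574  0.0815] [0. 0. 0.]
(0, 0, 0.0015) 0 [0.4355 0.2223 0.3272] [ 18.5  21.5 120.1  54.8   5.6 -52.6] 0.0 [-0.0073 -0.      0.0696] [0. 0. 0.]
(0, 0, 0.0015) 0.05 [0.4355 0.2223 0.3772] [ 18.5  16.7 116.9  22.3  12.  -19.8] 0.0 [ 0.0043  0.0287 -0.0407] [0. 0. 0.]
(0, 0, 0) 0.08 [0.4343 0.222  0.4063] [ 18.5  14.2 114.9  16.4  16.3 -13.6] 0.0 [ 0.0026  0.0157 -0.0244] [0. 0. 0.]
```

View pics/g4.png

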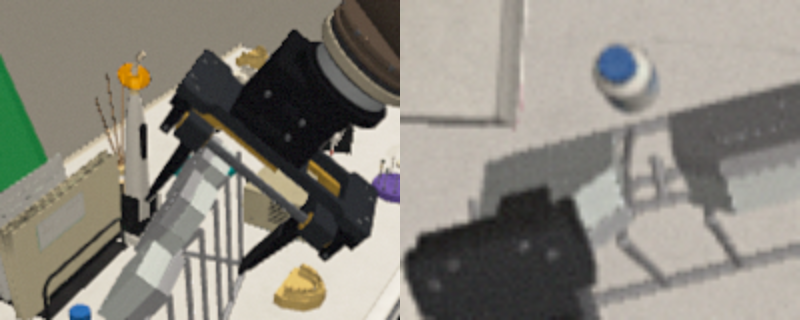

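The left tin now lies in its own bay with its bright end and the cut corner to the right (right half, about (610,200)), lid down, and nothing else has moved. For the middle tin I'll grasp from the present wrist side, yawed a few degrees for joint room.

Run:
```python
from h import *; from kin import *
np.set_printoptions(precision=4,suppress=True)
s=manip.state()
for S,ph in((.022,6),(.024,6)):
  q0=s['joints'];cur=(s['position'],np.array(s['eef_rot']))
  for u,off,up in((180,(-.07,.001,.0015),.09),(180,(-.07,.001,.0015),0.0),(180,(0,.001,.0015),0),(180,(0,0,0),.06),(120,(0,0,0),.11),(60,(0,0,0),.11),(0,(0,0,0),.11),(0,(-.012,0,.02),0),(0,(-.002,0,.0015),0)):
    t=flip(0,ph,u,s=S,up=up,off=off);q0,c=ik(*t,q0);print(u,off,up,q0.round(1),round(c,4),*rel(cur,t));cur=t
```

```text
180 (-0.07, 0.001, 0.0015) 0.09 [  26.4    7.2  111.9  -24.7   29.5 -149.6] 0.0 [ 0.0833 -0.0536 -0.0682] [0.05 5.95 0.  ]
180 (-0.07, 0.001, 0.0015) 0.0 [  26.4   14.2  119.4  -43.5   17.4 -129.2] 0.0 [-0.0077  0.0516  0.0733] [0. 0. 0.]
180 (0, 0.001, 0.0015) 0 [  25.4   22.4  118.4  -64.7   12.6 -108. ] 0.0 [-0.0073 -0.      0.0696] [0. 0. 0.]
180 (0, 0, 0) 0.06 [  25.3   16.9  114.8  -38.5   18.3 -135.1] 0.0 [ 0.0061 -0.0329 -0.0488] [0. 0. 0.]
120 (0, 0, 0) 0.11 [  23.4   13.3  108.2  -13.4   29.9 -101.8] 0.0 [ 0.0132 -0.0442 -0.0398] [-6.27 -0.   59.67]
60 (0, 0, 0) 0.11 [ 20.1  12.8 109.    2.   28.3 -58.4] 0.0 [ 0.0089 -0.0155  0.0009] [-6.27 -0.   59.67]
0 (0, 0, 0) 0.11 [ 18.5  11.9 112.6  12.9  20.8  -9.9] 0.0 [ 0.0089 -0.0155  0.0009] [-6.27  0.   59.67]
0 (-0.012, 0, 0.02) 0 [ 18.5  20.  117.8  33.5   8.3 -31.2] 0.0 [-0.0082 -0.0431  0.0777] [0. 0. 0.]
0 (-0.002, 0, 0.0015) 0 [ 18.5  21.3 120.1  53.2   5.7 -51. ] 0.0 [-0.001  -0.0185  0.0099] [0. 0. 0.]
180 (-0.07, 0.001, 0.0015) 0.09 [  26.4    7.   111.9  -24.5   29.7 -149.7] 0.0 [ 0.0833 -0.0536 -0.0702] [0.05 5.95 0.
[... 161 characters left out ...]
118.4  -63.9   12.7 -108.7] 0.0 [-0.0073 -0.      0.0696] [0. 0. 0.]
180 (0, 0, 0) 0.06 [  25.4   16.6  114.8  -38.2   18.5 -135.5] 0.0 [ 0.0061 -0.0329 -0.0488] [0. 0. 0.]
120 (0, 0, 0) 0.11 [  23.4   13.1  108.2  -13.3   30.1 -101.8] 0.0 [ 0.0132 -0.0442 -0.0398] [-6.27 -0.   59.67]
60 (0, 0, 0) 0.11 [ 20.1  12.6 109.    2.   28.6 -58.3] 0.0 [ 0.0089 -0.0155  0.0009] [-6.27 -0.   59.67]
0 (0, 0, 0) 0.11 [ 18.5  11.7 112.6  12.7  21.1  -9.8] 0.0 [ 0.0089 -0.0155  0.0009] [-6.27  0.   59.67]
0 (-0.012, 0, 0.02) 0 [ 18.5  19.8 117.9  32.8   8.5 -30.4] 0.0 [-0.0082 -0.0431  0.0777] [0. 0. 0.]
0 (-0.002, 0, 0.0015) 0 [ 18.5  21.  120.2  51.7   5.8 -49.5] 0.0 [-0.001  -0.0185  0.0099] [0. 0. 0.]
```

Request:
carry_out(
  slide=[
    [0.03,-0.0135,-0.013],
    [0.083,-0.0135,-0.013],
    [0.083,-0.0135,-0.013],
    [0.083,-0.0135,-0.013],
    [0.083,-0.0135,-0.013],
  ],
  delta_rot=[
    [0,2,0],
    [0,6,0],
    [0,6,0],
    [0,6,0],
    [0,6,0],
  ],
  gripper=[0,0,0,0,0],
)

```text
time: 16.1
position: [0.3853, 0.2468, 0.4066]
eef_rot: [[0.216, -0.787, 0.577], [-0.973, -0.226, 0.057], [0.086, -0.574, -0.815]]
ft_force: [0.3, 1.4, -0.2]
gripper_width: 1.001
gripper_force: 0.0
```

Request:
carry_out(
  slide=[
    [-0.0017,0.0115,0.0163],
    [-0.0017,0.0115,0.0163],
    [-0.0017,0.0115,0.0163],
    [-0.0017,0.0115,0.0163],
  ],
  delta_rot=[
    [0,0,0],
    [0,0,0],
    [0,0,0],
    [0,0,0],
  ],
  gripper=[0,0,0,0],
)

```text
time: 16.5
position: [0.3853, 0.2469, 0.3872]
eef_rot: [[0.217, -0.787, 0.578], [-0.972, -0.226, 0.057], [0.086, -0.574, -0.814]]
ft_force: [0.1, -0.2, -0.0]
gripper_width: 1.0
gripper_force: 0.0
```

Run:
```python
from h import *; from kin import *
np.set_printoptions(precision=4,suppress=True)
s=log();print(s['time'],s['joints'],s['ft_force'])
cur=(s['position'],np.array(s['eef_rot']))
print(*rel(cur,flip(0,6,180,s=.024,off=(0,.001,.0015))))
a=viewer.snapshot("scene");b=viewer.snapshot("top")
for c in("scene","top"):
  for n in("tin_left_a_center","tin_left_a_end"):
    for d in spot_point(n,c)[:4]: print(c,n,round(d["score"],2),w(c,d["at"]))
```

```text
16.5 [  26.507    13.8419  119.3319  -42.866    17.6978 -129.7751] [ 0.1167 -0.239  -0.0182]
[-0.0067  0.0005  0.0707] [-0.03  0.    0.03]
scene tin_left_a_center 0.95 [0.5089 0.3709 0.168 ]
scene tin_left_a_center 0.66 [0.5248 0.2643 0.1541]
scene tin_left_a_end 0.65 [0.49   0.3649 0.1936]
top tin_left_a_center 0.61 [0.5051 0.3718 0.1677]
top tin_left_a_end 0.83 [0.4911 0.3642 0.1975]
top tin_left_a_end 0.55 [0.5232 0.2633 0.1572]
```

Request:
carry_out(
  slide=[
    [-0.0015,0,0.015],
    [-0.003,0,0.03],
    [-0.0045,0,0.045],
    [-0.006,0.0003,0.06],
    [-0.0067,0.0003,0.0705],
    [-0.0067,0.0003,0.0705],
    [-0.0067,0.0003,0.0705],
    [-0.0067,0.0003,0.0705],
  ],
  delta_rot=[
    [0,0,0],
    [0,0,0],
    [0,0,0],
    [0,0,0],
    [0,0,0],
    [0,0,0],
    [0,0,0],
    [0,0,0],
  ],
  gripper=[0,0,0,0,0,60,100,120],
)

```text
time: 17.6
position: [0.4241, 0.2567, 0.3291]
eef_rot: [[0.216, -0.787, 0.578], [-0.973, -0.226, 0.056], [0.086, -0.574, -0.814]]
ft_force: [-0.9, -0.3, -0.0]
gripper_width: 0.802
gripper_force: 0.0
```

Request:
carry_out(
  slide=[
    [0,0,0],
    [0,0,0],
    [0,0,0],
    [0,0,0],
  ],
  delta_rot=[
    [0,0,0],
    [0,0,0],
    [0,0,0],
    [0,0,0],
  ],
  gripper=[140,145,148,148],
)

```text
time: 18.0
position: [0.4242, 0.2568, 0.3287]
eef_rot: [[0.216, -0.787, 0.577], [-0.973, -0.226, 0.056], [0.086, -0.574, -0.814]]
ft_force: [0.6, 0.2, -0.3]
gripper_width: 0.47
gripper_force: 0.0
```

Run:
```python
from h import *; from kin import *
np.set_printoptions(precision=4,suppress=True)
s=log();print(s['time'],s['joints'],s['ft_force'],s['gripper_width']*95)
cur=(s['position'],np.array(s['eef_rot']))
print(*rel(cur,flip(0,6,180,s=.024,off=(0,.001,.0015))))
a=viewer.snapshot("scene");b=viewer.snapshot("top")
v=np.hstack([cv2.resize(a[80:240,150:350],(400,320)),cv2.resize(b[120:240,150:300],(400,320))])
cv2.imwrite("pics/g5.png",cv2.cvtColor(v,cv2.COLOR_RGB2BGR))
```

```text
18.0 [  25.4216   22.1427  118.4516  -64.1674   12.6436 -108.5245] [ 0.6217  0.2259 -0.3235] 44.639820952339164
[-0.0005 -0.0002 -0.0001] [-0.01 -0.03 -0.01]
```

View pics/g5.png

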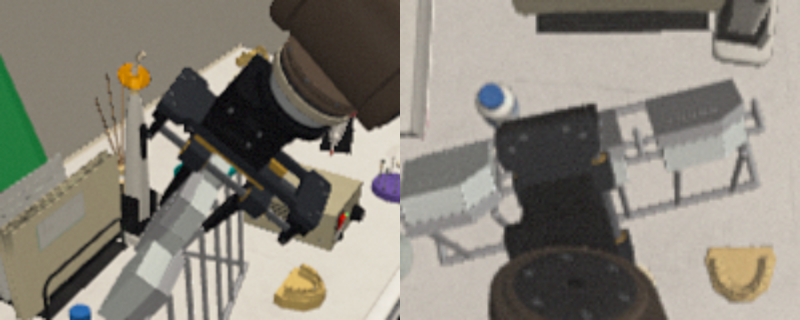

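The gripper straddles the middle tin (scene half, about (205,190)), centred in the bay. I'll close it.

Request:
carry_out(
  slide=[
    [0,0,0],
    [0,0,0],
    [0,0,0],
  ],
  delta_rot=[
    [0,0,0],
    [0,0,0],
    [0,0,0],
  ],
  gripper=[155,158,158],
)

```text
time: 18.4
position: [0.4243, 0.2568, 0.3285]
eef_rot: [[0.216, -0.787, 0.577], [-0.973, -0.226, 0.056], [0.086, -0.574, -0.815]]
ft_force: [-0.8, 0.8, 0.1]
gripper_width: 0.382
gripper_force: 0.0
```

Request:
carry_out(
  slide=[
    [0,0,0],
    [0,0,0],
    [0,0,0],
    [0,0,0],
  ],
  delta_rot=[
    [0,0,0],
    [0,0,0],
    [0,0,0],
    [0,0,0],
  ],
  gripper=[255,255,255,255],
)

```text
time: 18.8
position: [0.4245, 0.2568, 0.3287]
eef_rot: [[0.216, -0.787, 0.578], [-0.973, -0.226, 0.056], [0.086, -0.574, -0.814]]
ft_force: [3.6, 0.3, 1.2]
gripper_width: 0.353
gripper_force: 15.0
```

Run:
```python
from h import *; from kin import *
np.set_printoptions(precision=4,suppress=True)
s=log();C,B=bay(0);print(s['time'],s['joints'],B.T@s['ft_force'],s['gripper_width']*95,s['gripper_force'])
cur=(s['position'],np.array(s['eef_rot']))
for off in((0,0,.0),(0,0,-.004)): print(*rel(cur,flip(0,6,180,s=.024,off=off)))
print(*rel(cur,(cur[0]+[0,0,.06],cur[1])))
```

```text
18.8 [  25.4159   22.1557  118.4252  -64.1802   12.6364 -108.5154] [ 1.1109 -0.7282  3.5975] 33.54834815890278 14.998457662470388
[ 0.0005  0.0015 -0.0001] [-0.03 -0.02 -0.01]
[ 0.0005  0.0055 -0.0001] [-0.03 -0.02 -0.01]
[ 0.0052 -0.0344 -0.0489] [0. 0. 0.]
```

Request:
carry_out(
  slide=[
    [0,-0.001,0],
    [0.0005,-0.004,-0.005],
    [0.0015,-0.01,-0.014],
    [0.003,-0.02,-0.028],
    [0.0045,-0.03,-0.042],
    [0.0052,-0.0344,-0.0489],
    [0.0052,-0.0344,-0.0489],
  ],
  delta_rot=[
    [0,0,0],
    [0,0,0],
    [0,0,0],
    [0,0,0],
    [0,0,0],
    [0,0,0],
    [0,0,0],
  ],
  gripper=[255,255,255,255,255,255,255],
  grip_force=35,
)

```text
time: 19.5
position: [0.424, 0.2566, 0.3891]
eef_rot: [[0.216, -0.787, 0.578], [-0.973, -0.226, 0.056], [0.086, -0.574, -0.814]]
ft_force: [0.8, 0.5, -2.5]
gripper_width: 0.357
gripper_force: 35.0
```

Request:
carry_out(
  slide=[
    [0.003,-0.009,-0.009],
    [0.005,-0.017,-0.017],
    [0.007,-0.025,-0.025],
    [0.009,-0.032,-0.032],
    [0.011,-0.038,-0.036],
    [0.012,-0.042,-0.039],
    [0.013,-0.044,-0.04],
    [0.013,-0.044,-0.04],
  ],
  delta_rot=[
    [-0.5,0,5],
    [-1.3,0,12],
    [-2.1,0,20],
    [-2.9,0,28],
    [-3.8,0,36],
    [-4.6,0,44],
    [-5.5,0,52],
    [-6.3,0,59.7],
  ],
  gripper=[255,255,255,255,255,255,255,255],
)

```text
time: 20.3
position: [0.4387, 0.2516, 0.4466]
eef_rot: [[-0.604, -0.629, 0.489], [-0.685, 0.724, 0.085], [-0.408, -0.284, -0.868]]
ft_force: [-0.4, -1.2, -2.3]
gripper_width: 0.351
gripper_force: 35.0
```

Request:
carry_out(
  slide=[
    [0.001,-0.002,0],
    [0.002,-0.004,0],
    [0.004,-0.006,0],
    [0.005,-0.008,0],
    [0.006,-0.01,0.001],
    [0.007,-0.012,0.001],
    [0.008,-0.014,0.001],
    [0.009,-0.0155,0.001],
  ],
  delta_rot=[
    [-0.8,0,7.5],
    [-1.6,0,15],
    [-2.4,0,22.5],
    [-3.1,0,30],
    [-3.9,0,37.5],
    [-4.7,0,45],
    [-5.5,0,52.5],
    [-6.3,0,59.7],
  ],
  gripper=[255,255,255,255,255,255,255,255],
)

```text
time: 21.1
position: [0.4435, 0.2343, 0.4462]
eef_rot: [[-0.873, 0.162, 0.46], [0.273, 0.944, 0.186], [-0.404, 0.288, -0.868]]
ft_force: [-0.5, -0.0, -2.7]
gripper_width: 0.35
gripper_force: 35.0
```

Request:
carry_out(
  slide=[
    [0.001,-0.002,0],
    [0.002,-0.004,0],
    [0.004,-0.006,0],
    [0.005,-0.008,0],
    [0.006,-0.01,0.001],
    [0.007,-0.012,0.001],
    [0.008,-0.014,0.001],
    [0.009,-0.0155,0.001],
  ],
  delta_rot=[
    [-0.8,0,7.5],
    [-1.6,0,15],
    [-2.4,0,22.5],
    [-3.1,0,30],
    [-3.9,0,37.5],
    [-4.7,0,45],
    [-5.5,0,52.5],
    [-6.3,0,59.7],
  ],
  gripper=[255,255,255,255,255,255,255,255],
)

```text
time: 21.9
position: [0.4335, 0.2222, 0.4371]
eef_rot: [[-0.326, 0.791, 0.518], [0.941, 0.22, 0.257], [0.089, 0.571, -0.816]]
ft_force: [0.0, 0.2, -3.2]
gripper_width: 0.356
gripper_force: 35.0
```

Run:
```python
from h import *; from kin import *
np.set_printoptions(precision=4,suppress=True)
s=log();print(s['time'],s['joints'],s['position'],s['ft_force'],s['gripper_width']*95,s['gripper_force'])
cur=(s['position'],np.array(s['eef_rot']))
q=s['joints']
for off,up in(((0,0,0),.11),((-.012,0,.02),0),((-.003,0,.006),0),((-.003,0,.002),0)):
    t=flip(0,6,0,s=.024,up=up,off=off);q,c=ik(*t,q);print(off,q.round(1),round(c,4),*rel(cur,t))
```

```text
21.9 [ 18.6094  11.7747 112.5385  12.5475  21.0857  -9.1821] [0.4335 0.2222 0.4371] [ 0.0401  0.1911 -3.209 ] 33.78023238830271 34.993134743480816
(0, 0, 0) [ 18.5  11.7 112.6  12.7  21.1  -9.8] 0.0 [-0.0004  0.0001 -0.001 ] [-0.13  0.02 -0.42]
(-0.012, 0, 0.02) [ 18.5  19.8 117.9  32.8   8.5 -30.4] 0.0 [-0.0089 -0.0427  0.0768] [-0.13  0.02 -0.42]
(-0.003, 0, 0.006) [ 18.5  20.9 119.6  46.5   6.3 -44.3] 0.0 [-0.0099 -0.0567  0.0858] [-0.13  0.02 -0.42]
(-0.003, 0, 0.002) [ 18.5  20.9 120.2  50.4   5.9 -48.2] 0.0 [-0.0099 -0.0607  0.0858] [-0.13  0.02 -0.42]
```

Request:
carry_out(
  slide=[
    [-0.002,-0.008,0.014],
    [-0.004,-0.02,0.036],
    [-0.006,-0.032,0.058],
    [-0.008,-0.04,0.072],
    [-0.009,-0.043,0.077],
    [-0.0095,-0.05,0.082],
    [-0.01,-0.056,0.0858],
    [-0.01,-0.056,0.0858],
  ],
  delta_rot=[
    [0,0,-0.4],
    [-0.1,0,-0.4],
    [-0.1,0,-0.4],
    [-0.1,0,-0.4],
    [-0.1,0,-0.4],
    [-0.1,0,-0.4],
    [-0.1,0,-0.4],
    [-0.1,0,-0.4],
  ],
  gripper=[255,255,255,255,255,255,255,255],
)

```text
time: 22.7
position: [0.4371, 0.2225, 0.3347]
eef_rot: [[-0.336, 0.785, 0.52], [0.938, 0.231, 0.258], [0.082, 0.574, -0.814]]
ft_force: [0.2, -0.2, -0.9]
gripper_width: 0.355
gripper_force: 35.0
```

Request:
carry_out(
  slide=[
    [0,0,0],
    [0,0,0],
  ],
  delta_rot=[
    [0,0,0],
    [0,0,0],
  ],
  gripper=[255,255],
)

```text
time: 22.9
position: [0.4373, 0.2226, 0.335]
eef_rot: [[-0.336, 0.786, 0.52], [0.938, 0.231, 0.258], [0.083, 0.574, -0.815]]
ft_force: [-0.4, 0.5, -2.2]
gripper_width: 0.356
gripper_force: 35.0
```

Run:
```python
from h import *; from kin import *
np.set_printoptions(precision=4,suppress=True)
s=log();C,B=bay(0);print(s['time'],s['joints'],s['position'],B.T@s['ft_force'],s['gripper_width']*95)
cur=(s['position'],np.array(s['eef_rot']))
for off in((-.002,0,.0015),(0,0,.0)): print(*rel(cur,flip(0,6,0,s=.024,off=off)))
```

```text
22.9 [ 18.4845  20.8362 119.4187  45.321    6.4473 -43.3965] [0.4373 0.2226 0.335 ] [ 1.7109  0.608  -1.4476] 33.840359251845484
[ 0.0001 -0.006   0.0013] [ 0.01 -0.01  0.3 ]
[-0.0001 -0.0075  0.0033] [ 0.01 -0.01  0.3 ]
```

Request:
carry_out(
  slide=[
    [0,-0.001,0.0003],
    [0,-0.002,0.0005],
    [0,-0.003,0.0005],
    [0,-0.004,0.0005],
    [0,-0.005,0.0005],
    [0,-0.0055,0.0005],
    [0,-0.006,0.0005],
    [0,-0.006,0.0005],
  ],
  delta_rot=[
    [0,0,0.3],
    [0,0,0.3],
    [0,0,0.3],
    [0,0,0.3],
    [0,0,0.3],
    [0,0,0.3],
    [0,0,0.3],
    [0,0,0.3],
  ],
  gripper=[255,255,255,255,255,255,255,255],
)

```text
time: 23.7
position: [0.433, 0.2214, 0.3317]
eef_rot: [[-0.332, 0.786, 0.521], [0.939, 0.225, 0.258], [0.086, 0.575, -0.814]]
ft_force: [-0.2, 0.0, -0.8]
gripper_width: 0.358
gripper_force: 35.0
```

Run:
```python
from h import *; from kin import *
np.set_printoptions(precision=4,suppress=True)
s=log();C,B=bay(0);print(s['time'],s['joints'],s['position'],B.T@s['ft_force'],s['gripper_width']*95)
cur=(s['position'],np.array(s['eef_rot']))
for off in((-.002,0,.0015),(0,0,.0)): print(*rel(cur,flip(0,6,0,s=.024,off=off)))
```

```text
23.7 [ 18.513   20.8717 120.1968  51.569    5.8319 -49.3513] [0.433  0.2214 0.3317] [ 0.519   0.0982 -0.6318] 34.002417201840764
[ 0.0001 -0.0004  0.0012] [ 0.11 -0.01  0.  ]
[-0.0001 -0.0019  0.0032] [ 0.11 -0.01  0.  ]
```

Request:
carry_out(
  slide=[
    [0,-0.0005,0],
    [0,-0.001,0.0005],
    [0,-0.0014,0.001],
    [0,-0.0014,0.001],
  ],
  delta_rot=[
    [0,0,0],
    [0,0,0],
    [0,0,0],
    [0,0,0],
  ],
  gripper=[255,255,255,255],
)

```text
time: 24.1
position: [0.4323, 0.2213, 0.331]
eef_rot: [[-0.332, 0.785, 0.523], [0.939, 0.225, 0.259], [0.086, 0.577, -0.812]]
ft_force: [-7.5, -3.4, 11.3]
gripper_width: 0.353
gripper_force: 35.0
```

Run:
```python
from h import *; from kin import *
np.set_printoptions(precision=4,suppress=True)
s=log();C,B=bay(0);print(s['time'],s['joints'],B.T@s['ft_force'],s['gripper_width']*95)
cur=(s['position'],np.array(s['eef_rot']))
for off in((0,0,.0),): print(*rel(cur,flip(0,6,0,s=.024,off=off)))
```

```text
24.1 [ 18.5346  20.8977 120.3487  53.8851   5.6257 -51.6679] [-13.9357  -1.2549  -0.1617] 33.56575303502358
[-0.0002 -0.0009  0.003 ] [ 0.24 -0.01  0.02]
```

Request:
carry_out(
  slide=[
    [0,0,-0.0008],
    [0,0,-0.0013],
    [0,-0.0005,-0.0013],
    [0,-0.0008,-0.0013],
    [0,-0.0008,-0.0013],
  ],
  delta_rot=[
    [0,0,0],
    [0,0,0],
    [0,0,0],
    [0,0,0],
    [0,0,0],
  ],
  gripper=[255,255,255,255,255],
)

```text
time: 24.6
position: [0.4319, 0.221, 0.3312]
eef_rot: [[-0.331, 0.785, 0.523], [0.94, 0.224, 0.258], [0.086, 0.577, -0.812]]
ft_force: [4.1, 2.5, 2.3]
gripper_width: 0.353
gripper_force: 35.0
```

Run:
```python
from h import *; from kin import *
np.set_printoptions(precision=4,suppress=True)
s=log();C,B=bay(0);print(s['time'],s['joints'],B.T@s['ft_force'],s['gripper_width']*95)
cur=(s['position'],np.array(s['eef_rot']))
for off in((0,0,.0),): print(*rel(cur,flip(0,6,0,s=.024,off=off)))
```

```text
24.6 [ 18.5224  20.844  120.3986  53.8312   5.6081 -51.5931] [0.801  1.2287 5.0955] 33.57543084577589
[-0.0001 -0.0007  0.0035] [ 0.25  0.02 -0.01]
```

The tin is on the rods and near the lip, so I release it and back out along the slope.

Request:
carry_out(
  slide=[
    [0,0,0],
    [0,0,0],
    [0,0,0],
    [0,0,0],
    [0,0,0],
    [0,0,0],
    [0,0,0],
    [0,0,0],
  ],
  delta_rot=[
    [0,0,0],
    [0,0,0],
    [0,0,0],
    [0,0,0],
    [0,0,0],
    [0,0,0],
    [0,0,0],
    [0,0,0],
  ],
  gripper=[160,155,150,100,50,20,0,0],
  grip_force=15,
)

```text
time: 25.4
position: [0.4311, 0.2208, 0.3306]
eef_rot: [[-0.332, 0.786, 0.521], [0.939, 0.225, 0.258], [0.086, 0.575, -0.814]]
ft_force: [0.3, -0.0, 0.3]
gripper_width: 0.777
gripper_force: 0.0
```

Request:
carry_out(
  slide=[
    [0,0,0],
    [0.001,0,-0.01],
    [0.003,0,-0.03],
    [0.005,0,-0.05],
    [0.007,0,-0.07],
    [0.009,0,-0.09],
    [0.009,0,-0.09],
  ],
  delta_rot=[
    [0,0,0],
    [0,0,0],
    [0,0,0],
    [0,0,0],
    [0,0,0],
    [0,0,0],
    [0,0,0],
  ],
  gripper=[0,0,0,0,0,0,0],
)

```text
time: 26.1
position: [0.3805, 0.2058, 0.4063]
eef_rot: [[-0.332, 0.785, 0.523], [0.939, 0.225, 0.259], [0.086, 0.578, -0.812]]
ft_force: [0.3, 0.2, -0.3]
gripper_width: 0.999
gripper_force: 0.0
```

Request:
carry_out(
  slide=[
    [-0.03,0.02,-0.03],
    [-0.08,0.05,-0.07],
    [-0.12,0.08,-0.1],
    [-0.16,0.09,-0.1],
    [-0.22,0.09,-0.1],
    [-0.26,0.09,-0.1],
    [-0.26,0.09,-0.1],
    [-0.26,0.09,-0.1],
  ],
  delta_rot=[
    [0,0,0],
    [0,0,0],
    [0,0,0],
    [0,0,0],
    [0,0,0],
    [0,0,0],
    [0,0,0],
    [0,0,0],
  ],
  gripper=[0,0,0,0,0,0,0,0],
)

```text
time: 26.9
position: [0.4873, -0.0457, 0.5142]
eef_rot: [[-0.329, 0.788, 0.521], [0.94, 0.222, 0.258], [0.087, 0.574, -0.814]]
ft_force: [0.6, 0.9, -0.6]
gripper_width: 0.999
gripper_force: 0.0
```

Run:
```python
from h import *; from kin import *
np.set_printoptions(precision=4,suppress=True)
s=log();print(s['time'],s['joints'],s['position'],s['ft_force'],s['gripper_width'])
a=viewer.snapshot("scene");b=viewer.snapshot("top")
v=np.hstack([cv2.resize(a[120:270,150:300],(400,400),interpolation=cv2.INTER_CUBIC),cv2.resize(b[120:270,140:290],(400,400),interpolation=cv2.INTER_CUBIC)])
cv2.imwrite("pics/g6.png",cv2.cvtColor(v,cv2.COLOR_RGB2BGR))
for c in("scene","top"):
  for n in("tin_left_a_center","tin_left_a_end","tin_left_a_lid_center"):
    for d in spot_point(n,c)[:4]: print(c,n,round(d["score"],2),w(c,d["at"]))
```

```text
26.9 [-16.9613   7.9999 104.4946  34.0059  45.4032 -54.1977] [ 0.4873 -0.0457  0.5142] [ 0.5974  0.8545 -0.5545] 0.9985927768673799
scene tin_left_a_center 0.69 [0.5059 0.372  0.1693]
scene tin_left_a_center 0.55 [0.5495 0.1648 0.1953]
scene tin_left_a_end 0.69 [0.5199 0.3731 0.1781]
scene tin_left_a_end 0.64 [0.4894 0.3653 0.1981]
scene tin_left_a_lid_center 0.75 [0.5105 0.3718 0.1671]
scene tin_left_a_lid_center 0.46 [ 0.6961 -0.0568  0.0133]
top tin_left_a_center 0.8 [0.506  0.3705 0.1683]
top tin_left_a_end 0.61 [0.4897 0.3635 0.1983]
top tin_left_a_lid_center 0.94 [ 0.6949 -0.063   0.0184]
top tin_left_a_lid_center 0.53 [0.507  0.3685 0.1727]
```

View pics/g6.png

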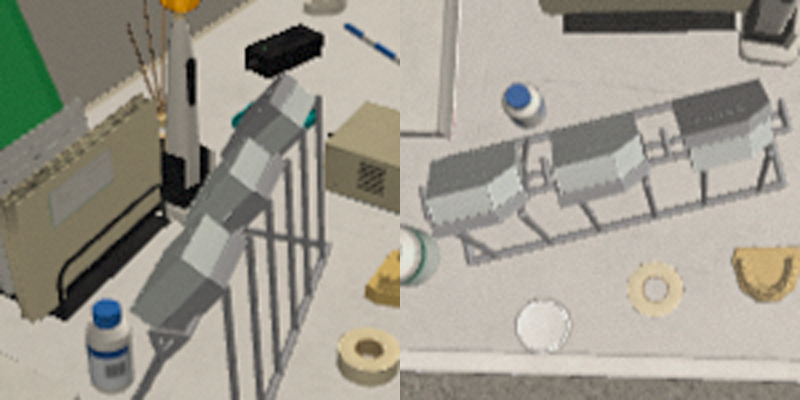

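Run:
```python
from h import *; from kin import *
b=viewer.snapshot("top");f=5;x0,y0=140,130
v=cv2.resize(b[y0:y0+115,x0:x0+155],None,fx=f,fy=f,interpolation=cv2.INTER_CUBIC)
c=viewer.calibration("top");T=np.linalg.inv(np.array(c["cam_to_world"]))
for k in(1,0,-1):
    C,B=bay(k);h=(33.5,35.5) if k>=0 else(36,38)
    P=[C+B@(np.array(X)/1e3) for X in((-h[0],-h[1],17),(-h[0],h[1],17),(h[0],h[1],17),(h[0],-h[1],17))]
    q=[(T@np.r_[p_,1])[:3] for p_ in P]
    uv=np.array([[(c["fx"]*a[0]/a[2]+c["cx"]-x0+.5)*f,(c["fy"]*a[1]/a[2]+c["cy"]-y0+.5)*f] for a in q]).astype(int)
    cv2.polylines(v,[uv.reshape(-1,1,2)],True,(255,0,0),1)
cv2.imwrite("pics/g7.png",cv2.cvtColor(v,cv2.COLOR_RGB2BGR))
```

```text
(no output)
```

View pics/g7.png

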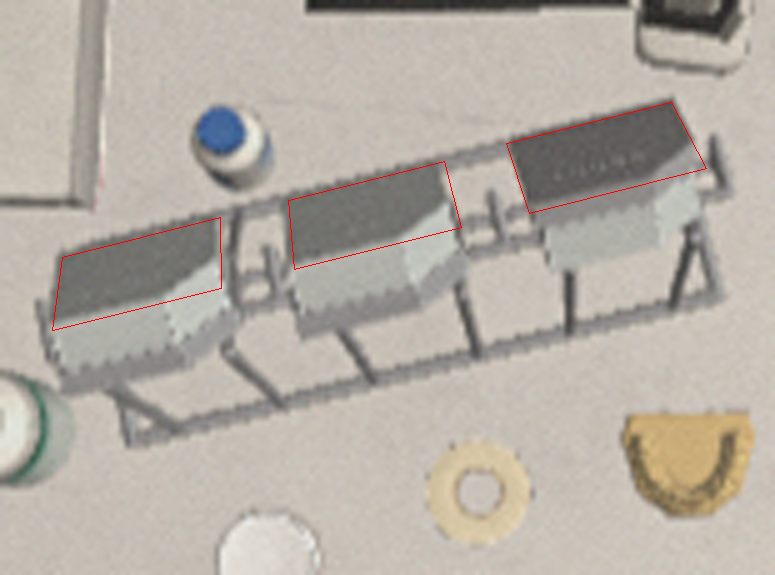

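All three tins match their predicted resting outlines: left at (140,275), middle at (375,215) and right at (605,155). All cut corners are on the right, both lids are shut underneath, and the bystanders are where they were. I'm handing in.

```bash
python3 -c "
from station import manip
print(manip.hand_in())"
```

```text
the job is handed in; nothing more can be done
None
```

The left and middle tins are turned lid down in their own bays, lids pinched shut throughout and cut corners now on the right; the right tin was left alone, and the job was handed in at about 27 s.

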